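# Check the setting gauge and hold it in the press guard slot

### The arm

A 7-joint arm with a two-finger parallel gripper is mounted at the origin on the work surface. World frame = base frame: x ahead of the robot, y to its left, z up, the work surface at z = 0. Lengths are in m, angles in rad, forces in N, time in s.
With the tool pointing down it reaches from about 0.425 to 0.825 m from the base axis. Payload 3.6 kg.
Tool frame: the origin (TCP) lies between the finger pads; the fingertips stand 11 mm ahead of it and the grasp point (between the pads) lies 8 mm behind it (ctrl.tip_reach is the distance from the TCP to the fingertips, in m); z points along the fingers, y is the direction in which the jaws open and shut (so a half turn about z gives the same grasp; the last joint's range is limited). The gripper opens to 93 mm and grips with 3 to 60 N. Pads are 15 mm wide; open, the fingers measure 128 mm over their backs; the gripper's body (75 mm by 188 mm) begins 65 mm behind the grasp point.
Start: joints at [-1.202, 0.615, -0.013, 1.423, 0.008, 1.103, -0.04], TCP at [0.251, 0.6, 0.23] pointing down, gripper open.
Joint ranges: [-3.12, 3.12], [-0.3, 2.06], [-1.34, 1.32], [0.26, 2.42], [-1.36, 4.5], [0.01, 1.98], [-2.84, 2.84]. Speed limits (rad/s): [2.79, 2.79, 3.14, 3.14, 3.14, 3.14, 3.14].

### API

Orientations are given as a unit quaternion [x, y, z, w].
In Python, from workcell import ctrl gives the robot as it stands.
- The arm moves only by the tool play_rows, never from a script. Its argument "steps" is a list of rows, each an object with "angular": the turn, a rotation vector about the tool's x, y, z in rad, a list of three; "slide": the shift along the tool's x, y, z in m, a list of three; "hand": the gripper command: -1 is fully open, 1 is shut, values between are in proportion. In form: [{"angular": [ax, ay, az], "slide": [dx, dy, dz], "hand": hand}, ...]. A call has 1 to 20 rows; each row is the pose to reach, as a shift and turn from the pose commanded when the call began, along the tool's axes at that moment; what a row does not reach only later rows make up. A row lasts 1/8 s, in which the tool goes at most 62.5 mm and 10.7 degrees, less where a joint would pass 70% of its speed; a pose out of reach is approached as far as the arm can. A call with a gripper value outside its range is refused whole. The fingers move at their own pace and stop on an object; "grip_force" is the grip in N (left out, the last holds). Time passes only in rows, so rows that repeat a pose let the fingers close. It gives the time, the measured TCP pose, the force and the opening at its end, in the units of the state.
- ctrl.get_obs(): the state, without advancing time (a new reading comes with each control period).
- ctrl.camera(name): name is "side" or "top"; returns a dict with "frame" (480x640x3 uint8, blue, green, red), "mtx" (3x3 intrinsics, pixels), "R" (3x3) and "t" (3): a world point X has camera coordinates R X + t. Camera axes: x right, y down, z forward; pixel columns grow to the right and rows downward; lengths in m; the calibration is good to about 2 mm. A picture is of the moment at which its call begins. There is no depth.
- ctrl.sign_off(): hands the job in, once; it reports no verdict.
Trained networks look in a picture, given as the dict that the camera call returned (one of the last four; its "shot" number tells which), for a name from the list of things; names that differ only in an ending like _2 or _b are one class to them, and where a whole thing is asked for, a point or a joint stands for the part that bears it (a point fixed in the world has none). Each returns a list of dicts, best first, with "confidence" (0 to 1); they miss things now and then, are a little off and sometimes report something else, mostly with a low value. They report only what shows in the picture. A call takes as long as a camera call.
- ctrl.search_frame(thing, picture): "location" ([column, row] in pixels, amid what is visible of it).
- ctrl.mark_of(thing, picture): "location" ([column, row] in pixels: a listed point, or the origin of a listed thing).
The state is a dict: "time": time; "joint_positions": joint angles; "joint_velocities": joint speeds; "tau": joint torques, N m; "eef_pos": TCP position; "tcp_rot": TCP orientation; "force": force on the tool from outside, world axes, zero at the start; "ft_torque": the same for the moment, N m; "width": opening from 0.0 (shut) to 1.0 (fully open).
Only numpy, scipy, OpenCV 4.12 (cv2) and the standard library are available. Lean on these libraries where they do the work, as an engineer would, in place of code of your own. Each camera call takes 0.05 s, during which the arm holds its last target.

### The job

Take the setting gauge by its wooden handle out of its stand and, holding it upright, gently touch the tip of its blade on the middle of the sprung round pad first and then on the middle of the sprung square pad, keeping each touch for about half a second. Then lower the blade through the narrow slot in the top guard of the little printing press until about half of the blade's length is below the guard's top face, and finish there: still holding the gauge upright in the gripper and motionless, hanging free in the slot, not let go and not jammed. Never force anything, and leave the other things on the table where they are.

Things in the scene. Friction and masses are not known exactly. Their poses are not given: they have to be found in the camera images.
- gauge: Loose setting gauge, 150 g, hanging upright in the stand, blade down. Origin: centre of the blade's tip (lowest point); z up to the handle. Steel blade 6 mm thick (x), 24 mm wide (y), z 0 to 70 mm, its last 6 mm narrowed to 4 x 22. Shoulder 24 (x) x 44 (y), z 70 to 76, resting on the stand. Wooden handle 16 mm thick (x, grip across this), 30 wide (y), z 76 to 130. Half-turn symmetric about z.
- stand: Fixed wooden block, 90 x 90 mm, 85 mm tall, origin at the centre of its underside, z up. A 12 mm (x) x 30 mm (y) slot goes down through its middle; the gauge hangs in it, tip 15 mm above the table, axes parallel to the stand's within about 3 degrees. Lift the gauge straight up by 80 mm or more to clear it.
- round_pad: Round steel test pad, 24 mm diameter, on a fixed round steel block (54 mm diameter, 25 mm tall). Origin: centre of the pad's flat top face, 36 mm above the table when not pressed; z up. It gives way downward on a spring by at most 5 mm, about 1.2 N per mm.
- square_pad: Square steel test pad, 24 x 24 mm, on a fixed square steel block (50 x 50 mm, 25 mm tall). Origin: centre of the pad's flat top face, 36 mm above the table when not pressed; z up. It gives way downward on a spring by at most 5 mm, about 1.2 N per mm. The two pads may stand either way round, near or far.
- press: Small fixed printing press: dark side plates, steel roller, flat grey guard plate on top (190 mm along x, 220 along y, 10 thick, top face 140 mm above the table). Origin: on the table under its middle; x away from the robot, y along the roller. A star wheel 148 mm out to -y reaches 178 mm high; the bed sticks out 170 mm along -x and +x, 52 mm high. About 75 mm of free depth under the guard's slot.
- slot (a point): Centre of the slot's mouth at the guard's top face (140 mm above the table; 30 mm from the press's middle towards -x). Axes as the press, z up. The slot is 8 mm wide (x) and 26 mm long (y), 2 mm more than the blade each way, with a 3 mm chamfer round its mouth, and goes straight down through the 10 mm guard.
- ink_jar: small lidded glass ink jar, 40 mm diameter, 45 mm tall, standing between the two pad blocks. Not to be disturbed.
- ink_can: steel ink can, 84 mm diameter, 75 mm tall, standing far left. Not to be disturbed.
- tape: roll of tape lying flat, 90 mm diameter, 24 mm high. Not to be disturbed.
- knife: ink knife (spatula), 200 mm long, lying near the robot. Not to be disturbed.
- brush: flat brush, 190 mm long, lying near the robot on the left. Not to be disturbed.
- brayer: hand ink roller: 90 mm long, 36 mm thick rubber roller on a wire fork, with a wooden handle, lying near right. Not to be disturbed.
- lino: grey lino block, 80 x 100 x 12 mm, lying beyond the pads. Not to be disturbed.

How it is judged:
On the way, in this order (a step that is already met when the one before it is completed fails the run):
1. the held gauge's tip touches the middle of the round pad (contact force between gauge and round_pad above 0.5 N and horizontal distance between gauge and round_pad below 0.009 m and angle between gauge's own z axis and vertical below 0.15 rad and contact force between the fingers and gauge above 1 N), for 0.2 s.
2. then it touches the middle of the square pad (contact force between gauge and square_pad above 0.5 N and horizontal distance between gauge and square_pad below 0.009 m and angle between gauge's own z axis and vertical below 0.15 rad and contact force between the fingers and gauge above 1 N), for 0.2 s.
At the end, for the whole second after the job is handed in: Blade in the guard slot: tip 20 to 50 mm below the guard's top face, within 4 mm (x) and 5 mm (y) of the slot's centre, upright within 0.12 rad, in line within 0.2 rad; gauge still gripped (over 1 N), pressing on the press under 10 N, slower than 30 mm/s (x of gauge in the frame of slot between -0.004 and 0.004 m and y of gauge in the frame of slot between -0.005 and 0.005 m and z of gauge in the frame of slot between -0.05 and -0.02 m and angle between gauge's own z axis and vertical below 0.12 rad and angle between the y axis of gauge and the y axis of slot, either way round below 0.2 rad and contact force between the fingers and gauge above 1 N and contact force between gauge and press below 10 N and linear speed of gauge below 0.03 m/s); the arm keeps its last pose, push and grip.
It fails at once if a pad is pushed hard (over 25 N) (contact force between gauge and round_pad above 25 N or contact force between gauge and square_pad above 25 N).
It fails at once if the gauge is forced against the press (over 40 N) (contact force between gauge and press above 40 N).
It fails at once if another thing on the table is disturbed (moved over 30 mm) (distance of any of ink_jar, ink_can, tape, knife, brush, brayer, lino from where it was at the start of the episode above 0.03 m).
It also fails if it takes over 64 s, if anything falls off the work surface, if the arm or the gripper's body presses on something with over 40 N, if the wrist force passes 120 N, or if a joint passes its speed limit or range.

## Working session

There is one attempt and no reset: what is moved stays moved. The work goes in short steps, Python scripts to look and compute and a tool call to move; the robot and the scene stay as the last step left them, time stands still between calls to the robot, and variables do not carry over. Pictures are saved under pics/ and viewed, and the job is handed in when it is done.

Besides the shell and the picture viewer there is one more tool, called after "Emit:" as name(argument=value, ...), one argument or row to a line, values as JSON. play_rows: Moves the arm, as the interface text tells. Its arguments: {"type":"object","properties":{"steps":{"type":"array"},"grip_force":{"type":"number"}},"required":["steps"]}

```bash
ls; mkdir -p pics
cat > h.py <<'E'
import numpy as np, cv2
from workcell import ctrl
from scipy.spatial.transform import Rotation as Ro
def ray(c,px):
    d=np.linalg.inv(c["mtx"])@np.array([px[0],px[1],1.0]); R=np.array(c["R"]);t=np.array(c["t"])
    return -R.T@t, R.T@d
def onz(c,px,z):
    o,d=ray(c,px); return o+d*(z-o[2])/d[2]
def proj(c,X):
    p=np.array(c["mtx"])@(np.array(c["R"])@np.array(X)+np.array(c["t"])); return p[:2]/p[2]
E
python3 - <<'E'
from h import *
o=ctrl.get_obs(); print({k:np.round(v,4) for k,v in o.items()}, ctrl.tip_reach)
print(Ro.from_quat(o["tcp_rot"]).as_matrix().round(3))
for n in ["top","side"]:
    c=ctrl.camera(n); cv2.imwrite(f"pics/{n}0.png",c["frame"])
    print(n,"cam at",(-np.array(c["R"]).T@np.array(c["t"])).round(3))
    for th in ["gauge","stand","round_pad","square_pad","press","slot","ink_jar"]:
        for r in ctrl.mark_of(th,c)[:2]: print(th,np.round(r["location"],1),round(r["confidence"],2))
E
```

```text
pics
{'time': np.float64(0.0), 'joint_positions': array([-1.2015,  0.6159, -0.0126,  1.4249,  0.0081,  1.1034, -0.0404]), 'joint_velocities': array([-0.0003, -0.0012, -0.0013,  0.0001,  0.0008,  0.0002,  0.0008]), 'tau': array([ 6.00000e-04, -4.58934e+01,  2.09200e-01, -1.65738e+01,
       -6.11000e-02,  2.05000e-02,  2.00000e-04]), 'eef_pos': array([0.2503, 0.5991, 0.2285]), 'tcp_rot': array([ 1.966e-01,  9.805e-01, -1.200e-03, -2.000e-04]), 'force': array([-0.3296,  0.7901, -0.2024]), 'ft_torque': array([ 0.0158, -0.0045,  0.0192]), 'width': np.float64(1.0028)} 0.011
[[-0.923  0.385 -0.001]
 [ 0.385  0.923 -0.002]
 [-0.    -0.002 -1.   ]]
top cam at [0.321 0.053 1.043]
gauge [196.3 299.6] 0.83
stand [201.2 303.9] 0.8
stand [437.2 204.1] 0.34
round_pad [287.3 205.7] 0.53
square_pad [302.5 281.4] 0.68
press [436.1 207. ] 0.94
press [202.1 193.6] 0.24
slot [451.5 200.6] 0.96
ink_jar [298.5 256.1] 0.78
side cam at [ 0.134 -0.353  0.734]
stand [194.4 233.9] 0.64
round_pad [318.5 222.1] 0.42
round_pad [272.7 178.4] 0.32
square_pad [269.4 272.5] 0.61
square_pad [364.6 208.1] 0.43
press [451.3 324.2] 0.95
slot [459.7 286.9] 0.55
ink_jar [291.3 264.7] 0.57
```

View pics/top0.png

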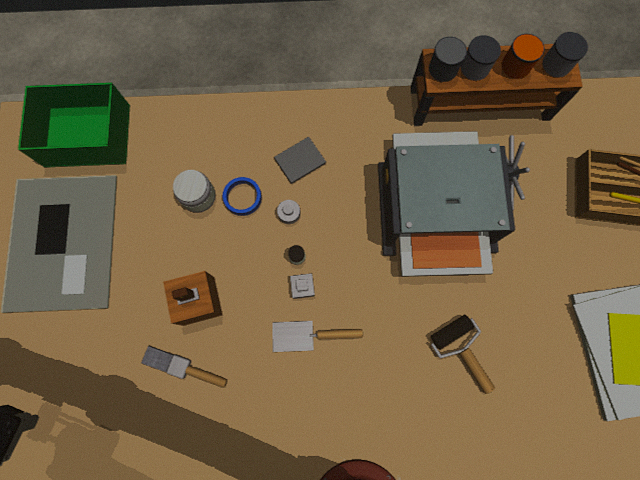

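View pics/side0.png

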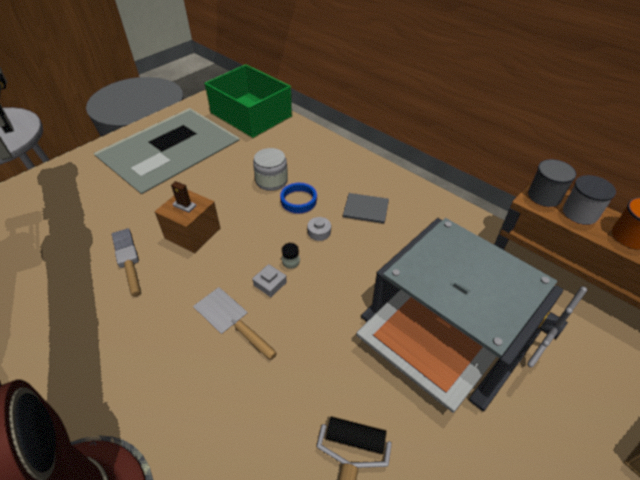

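The top view shows the gauge handle in the stand at about (185,294), the round pad at (288,209), the square pad at (302,285), the slot at (453,201) and the jar at (296,254). The side view agrees: stand (188,215), round pad (319,228), square pad (269,277), slot (461,288). I'll zoom in for precision.

Run:
```python
from h import *
t=cv2.imread("pics/top0.png"); s=cv2.imread("pics/side0.png")
def crop(im,x,y,w,h,k): return cv2.resize(im[y:y+h,x:x+w],None,fx=k,fy=k,interpolation=cv2.INTER_CUBIC)
a=crop(t,155,260,75,75,5); b=crop(t,265,190,75,75,5); 
c=crop(t,265,240,75,75,5); d=crop(t,420,170,75,75,5)
top=np.hstack([a,b]); bot=np.hstack([c,d]); im=np.vstack([top,bot]); im=cv2.resize(im,(600,600),interpolation=cv2.INTER_AREA)
cv2.imwrite("pics/z1.png",im)   # scale 4 per pixel
a=crop(s,150,170,75,75,4); b=crop(s,290,190,75,75,4); c=crop(s,240,240,75,75,4); d=crop(s,425,250,75,75,4)
cv2.imwrite("pics/z2.png",np.vstack([np.hstack([a,b]),np.hstack([c,d])]))
```

```text
(no output)
```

View pics/z1.png

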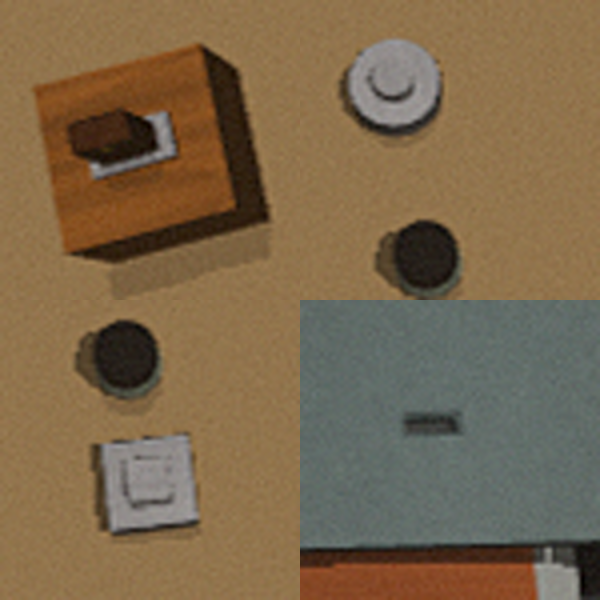

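View pics/z2.png

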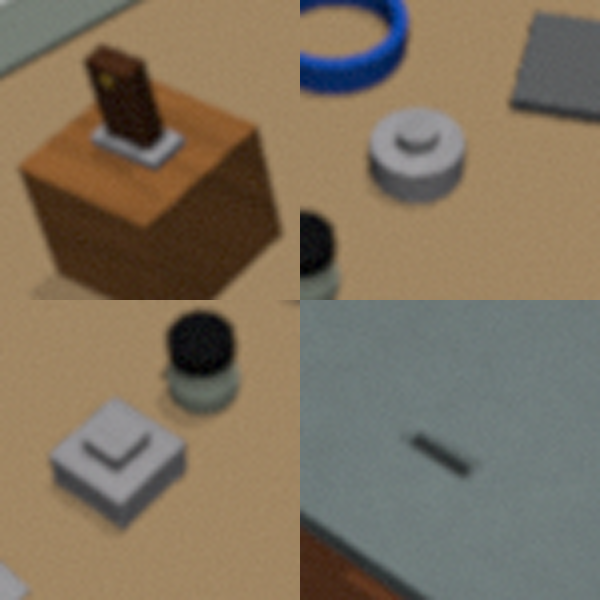

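```bash
cat >> h.py <<'E'
def tri(c1,p1,c2,p2):
    P=[np.array(c["mtx"])@np.hstack([np.array(c["R"]),np.array(c["t"]).reshape(3,1)]) for c in (c1,c2)]
    X=cv2.triangulatePoints(P[0],P[1],np.array(p1,float).reshape(2,1),np.array(p2,float).reshape(2,1)).ravel(); return X[:3]/X[3]
E
python3 - <<'E'
from h import *
T=ctrl.camera("top");S=ctrl.camera("side")
h=.375
st=[onz(T,np.array(p)-h,.085) for p in [(163.75,281.75),(205,271.25),(213.75,312),(171.75,323)]]
print("stand",np.round(st,4),np.mean(st,0).round(4),[np.linalg.norm(st[i]-st[i-1]).round(4) for i in range(4)])
e=[st[1]-st[0],st[2]-st[3]]; print("edge angs",[np.degrees(np.arctan2(v[1],v[0])).round(1) for v in e],[np.degrees(np.arctan2(v[1],v[0])).round(1) for v in (st[0]-st[3],st[1]-st[2])])
for n,a,b,z in [("round",(287.75,209.5),(319.5,223.5),.036),("square",(302.25,284.75),(269.25,275),.036),("slot",(453.1,200.5),(460.25,288.5),.14)]:
    a=np.array(a)-h;b=np.array(b)-h
    print(n,onz(T,a,z).round(4),onz(S,b,z).round(4),tri(T,a,S,b).round(4))
# slot edges top image
sl=[onz(T,np.array([420+(x-300)/4-h,170+(y-300)/4-h]),.14) for x,y in [(403,411),(460,411),(462,434),(404,434)]]
print("slot c",np.round(sl,4)); 
# guard corners from image
g=[onz(T,p,.14) for p in [(388,151),(504,146),(513,230),(389,238)]]; print("guard",np.round(g,4))
# shoulder corners at z .091
sh=[onz(T,np.array([155+x/4-h,260+y/4-h]),.091) for x,y in [(171,112),(178,156),(92,178)]]; print("shoulder",np.round(sh,4)); 
hd=[onz(T,np.array([155+x/4-h,260+y/4-h]),.145) for x,y in [(67,124),(124,110),(134,142),(73,155)]]; print("htop",np.round(hd,4),np.mean(hd,0).round(4))
print("side htop",onz(S,np.array([150+115/4-h,170+57/4-h]),.145).round(4))
E
```

```text
stand [[0.4823 0.3873 0.085 ]
 [0.5009 0.3008 0.085 ]
 [0.4143 0.2812 0.085 ]
 [0.3955 0.3676 0.085 ]] [0.4482 0.3342 0.085 ] [np.float64(0.089), np.float64(0.0885), np.float64(0.0889), np.float64(0.0884)]
edge angs [np.float64(-77.8), np.float64(-77.7)] [np.float64(12.8), np.float64(12.7)]
round [0.6459 0.1257 0.036 ] [0.6428 0.1223 0.036 ] [0.6475 0.1263 0.03  ]
square [0.4704 0.098  0.036 ] [0.4679 0.0968 0.036 ] [0.4702 0.0985 0.0328]
slot [ 0.6167 -0.2241  0.14  ] [ 0.6143 -0.2231  0.14  ] [ 0.616  -0.2235  0.1394]
slot c [[ 0.6234 -0.2096  0.14  ]
 [ 0.6221 -0.239   0.14  ]
 [ 0.6096 -0.2387  0.14  ]
 [ 0.6109 -0.2088  0.14  ]]
guard [[ 0.7321 -0.0987  0.14  ]
 [ 0.7326 -0.3462  0.14  ]
 [ 0.5476 -0.3398  0.14  ]
 [ 0.542  -0.0863  0.14  ]]
shoulder [[0.465  0.3138 0.091 ]
 [0.4418 0.3097 0.091 ]
 [0.4324 0.354  0.091 ]]
htop [[0.4531 0.35   0.145 ]
 [0.4588 0.3221 0.145 ]
 [0.4428 0.3168 0.145 ]
 [0.4377 0.3465 0.145 ]] [0.4481 0.3339 0.145 ]
side htop [0.4497 0.3376 0.145 ]
```

Stand measures 89 mm per side (90 expected), and the handle and stand centres agree: the gauge is at about (0.448, 0.334), yaw about 12.7°. Next, work out the first move.

```bash
cat >> h.py <<'E'
def plan(pos,yawy=None):
    """slide & angular (tool axes) from measured pose to pos with tool z down and tool y at world yaw (deg, nearest half turn)"""
    o=ctrl.get_obs(); R=Ro.from_quat(o["tcp_rot"]).as_matrix(); p=np.array(o["eef_pos"])
    s=R.T@(np.array(pos)-p)
    a=np.zeros(3)
    if yawy is not None:
        best=None
        for k in (0,180):
            y=np.radians(yawy+k); Y=np.array([np.cos(y),np.sin(y),0]); Z=np.array([0,0,-1.]); X=np.cross(Y,Z)
            v=Ro.from_matrix(R.T@np.stack([X,Y,Z],1)).as_rotvec()
            if best is None or np.linalg.norm(v)<np.linalg.norm(best): best=v
        a=best
    print("t",round(float(o["time"]),2),"pos",p.round(4),"slide",s.round(4),"ang",a.round(4),"F",np.round(o["force"],2),"w",round(float(o["width"]),3),"tooly",np.degrees(np.arctan2(R[1,1],R[0,1])).round(2),"tz",R[:,2].round(4))
    return s,a
E
python3 -c "
from h import *
plan((.4482,.334,.2),12.5)"
```

```text
t 0.9 pos [0.2506 0.5997 0.2297] slide [-0.2848 -0.169   0.0296] ang [-1.000e-04 -0.000e+00  9.568e-01] F [ 0.57 -0.55  0.31] w 1.0 tooly 67.32 tz [-1.e-04  0.e+00 -1.e+00]
```

Emit:
play_rows(
  steps=[
    {"slide": [-0.03, -0.017, 0], "angular": [0, 0, 0.1], "hand": -1},
    {"slide": [-0.07, -0.04, 0], "angular": [0, 0, 0.24], "hand": -1},
    {"slide": [-0.11, -0.065, 0], "angular": [0, 0, 0.38], "hand": -1},
    {"slide": [-0.15, -0.089, 0], "angular": [0, 0, 0.52], "hand": -1},
    {"slide": [-0.19, -0.113, 0], "angular": [0, 0, 0.66], "hand": -1},
    {"slide": [-0.23, -0.137, 0.01], "angular": [0, 0, 0.8], "hand": -1},
    {"slide": [-0.265, -0.157, 0.02], "angular": [0, 0, 0.91], "hand": -1},
    {"slide": [-0.285, -0.169, 0.03], "angular": [0, 0, 0.957], "hand": -1},
    {"slide": [-0.285, -0.169, 0.03], "angular": [0, 0, 0.957], "hand": -1},
    {"slide": [-0.285, -0.169, 0.03], "angular": [0, 0, 0.957], "hand": -1},
  ],
)

```text
time: 2.15
eef_pos: [0.4472, 0.3362, 0.1997]
tcp_rot: [0.624, 0.781, 0.0, -0.001]
force: [-0.5, -0.7, 0.7]
width: 1.0
```

Run:
```python
from h import *
plan((.4482,.334,.11),12.5)
T=ctrl.camera("top");S=ctrl.camera("side")
cv2.imwrite("pics/m1.png",np.hstack([cv2.resize(T["frame"][230:380,120:270],None,fx=2.6,fy=2.6),cv2.resize(S["frame"][120:270,120:270],None,fx=2.6,fy=2.6)]))
plan((.4482,.334,.11),12.5)
```

```text
t 2.15 pos [0.4472 0.3362 0.1997] slide [-0.0025  0.0005  0.0897] ang [-0.0005 -0.0019  0.0037] F [-0.52 -0.73  0.7 ] w 1.0 tooly 12.71 tz [-9.0e-04  1.7e-03 -1.0e+00]
t 2.25 pos [0.4472 0.3362 0.1999] slide [-0.0026  0.0005  0.0899] ang [-0.0001 -0.0017  0.0042] F [ 0.35  1.07 -0.26] w 0.999 tooly 12.74 tz [-4.0e-04  1.6e-03 -1.0e+00]
```

View pics/m1.png

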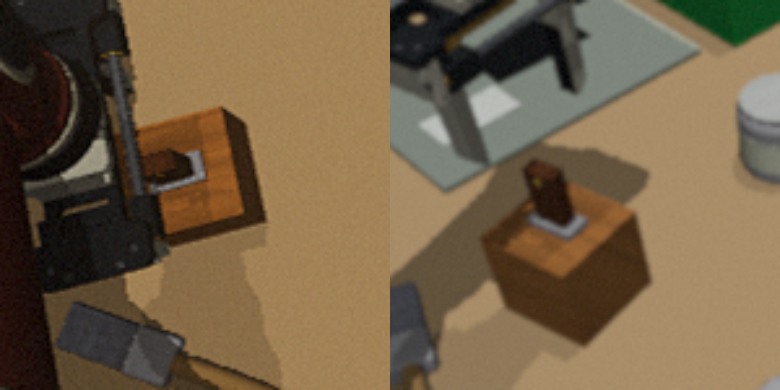

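The image shows the open fingers above the gauge, with the side-view fingertips near (485,160) and (575,90) in the crop. I'll check that against the projected TCP.

Run:
```python
from h import *
S=ctrl.camera("side")
R=Ro.from_quat(ctrl.get_obs()["tcp_rot"]).as_matrix(); p=np.array([.4472,.3362,.189])
for k in (-.0465,0,.0465):
    q=proj(S,p+R[:,1]*k); print(((q-[120,120])*2.6+[390,0]).round(0))
```

```text
[482. 158.]
[527. 124.]
[568.  92.]
```

Emit:
play_rows(
  steps=[
    {"slide": [-0.002, 0, 0.025], "angular": [0, 0, 0], "hand": -1},
    {"slide": [-0.002, 0, 0.055], "angular": [0, 0, 0], "hand": -1},
    {"slide": [-0.002, 0, 0.08], "angular": [0, 0, 0], "hand": -1},
    {"slide": [-0.002, 0, 0.09], "angular": [0, 0, 0], "hand": -1},
    {"slide": [-0.002, 0, 0.09], "angular": [0, 0, 0], "hand": -1},
    {"slide": [-0.002, 0, 0.09], "angular": [0, 0, 0], "hand": -1},
  ],
  grip_force=25,
)

```text
time: 3.05
eef_pos: [0.4494, 0.3327, 0.1107]
tcp_rot: [0.626, 0.78, 0.001, 0.0]
force: [-0.4, -1.3, 0.8]
width: 1.001
```

Run:
```python
from h import *
plan((.4482,.334,.11),12.5)
S=ctrl.camera("side")
cv2.imwrite("pics/m2.png",cv2.resize(S["frame"][120:270,120:270],None,fx=4,fy=4))
```

```text
t 3.05 pos [0.4494 0.3327 0.1107] slide [ 0.0016 -0.0009  0.0007] ang [ 0.002  -0.001   0.0003] F [-0.43 -1.32  0.75] w 1.001 tooly 12.52 tz [ 0.0017  0.0014 -1.    ]
```

View pics/m2.png

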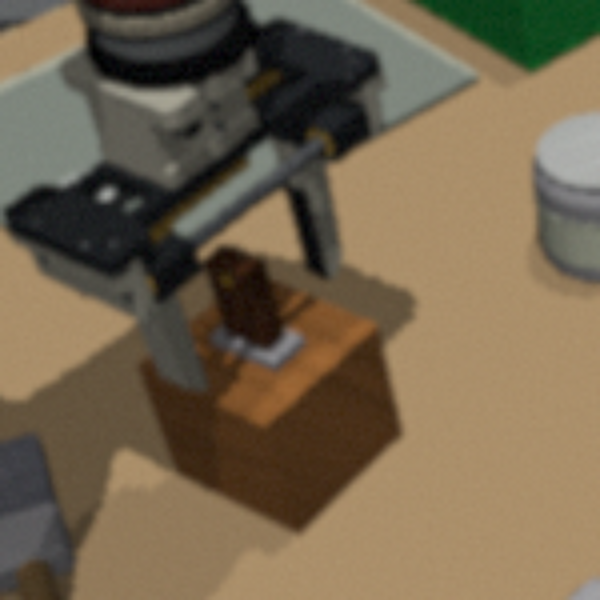

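The handle sits between the two fingers, at about (245,300) in the crop, with the tips above the shoulder. Closing now.

Emit:
play_rows(
  steps=[
    {"slide": [0, 0, 0], "angular": [0, 0, 0], "hand": 1},
    {"slide": [0, 0, 0], "angular": [0, 0, 0], "hand": 1},
    {"slide": [0, 0, 0], "angular": [0, 0, 0], "hand": 1},
    {"slide": [0, 0, 0], "angular": [0, 0, 0], "hand": 1},
    {"slide": [0, 0, 0], "angular": [0, 0, 0], "hand": 1},
    {"slide": [0, 0, 0], "angular": [0, 0, 0], "hand": 1},
    {"slide": [0, 0, 0], "angular": [0, 0, 0], "hand": 1},
    {"slide": [0, 0, 0], "angular": [0, 0, 0], "hand": 1},
  ],
  grip_force=25,
)

```text
time: 4.1
eef_pos: [0.4488, 0.332, 0.1096]
tcp_rot: [0.626, 0.78, -0.0, 0.0]
force: [0.2, 0.5, -0.8]
width: 0.19
```

Run:
```python
from h import *
plan((.4482,.334,.11),12.5)
```

```text
t 4.1 pos [0.4488 0.332  0.1096] slide [ 0.0021 -0.0002 -0.0004] ang [-0.      0.     -0.0001] F [ 0.22  0.49 -0.81] w 0.19 tooly 12.49 tz [-0. -0. -1.]
```

Emit:
play_rows(
  steps=[
    {"slide": [0, 0, -0.005], "angular": [0, 0, 0], "hand": 1},
    {"slide": [0, 0, -0.015], "angular": [0, 0, 0], "hand": 1},
    {"slide": [0, 0, -0.03], "angular": [0, 0, 0], "hand": 1},
    {"slide": [0, 0, -0.045], "angular": [0, 0, 0], "hand": 1},
    {"slide": [0, 0, -0.06], "angular": [0, 0, 0], "hand": 1},
    {"slide": [0, 0, -0.075], "angular": [0, 0, 0], "hand": 1},
    {"slide": [0, 0, -0.09], "angular": [0, 0, 0], "hand": 1},
    {"slide": [0, 0, -0.1], "angular": [0, 0, 0], "hand": 1},
    {"slide": [0, 0, -0.1], "angular": [0, 0, 0], "hand": 1},
    {"slide": [0, 0, -0.1], "angular": [0, 0, 0], "hand": 1},
  ],
)

```text
time: 5.35
eef_pos: [0.4484, 0.3318, 0.2091]
tcp_rot: [0.626, 0.78, -0.001, -0.0]
force: [0.6, -0.6, -1.8]
width: 0.172
```

Run:
```python
from h import *
plan((.6465,.1255,.21),0)
S=ctrl.camera("side");T=ctrl.camera("top")
cv2.imwrite("pics/m3.png",np.hstack([cv2.resize(S["frame"][100:250,120:270],None,fx=2.6,fy=2.6),cv2.resize(T["frame"][230:380,100:250],None,fx=2.6,fy=2.6)]))
```

```text
t 5.35 pos [0.4484 0.3318 0.2091] slide [-0.2442  0.1488 -0.0009] ang [-0.0012  0.0007  0.2181] F [ 0.59 -0.62 -1.79] w 0.172 tooly 12.49 tz [-1.1e-03 -8.0e-04 -1.0e+00]
```

View pics/m3.png

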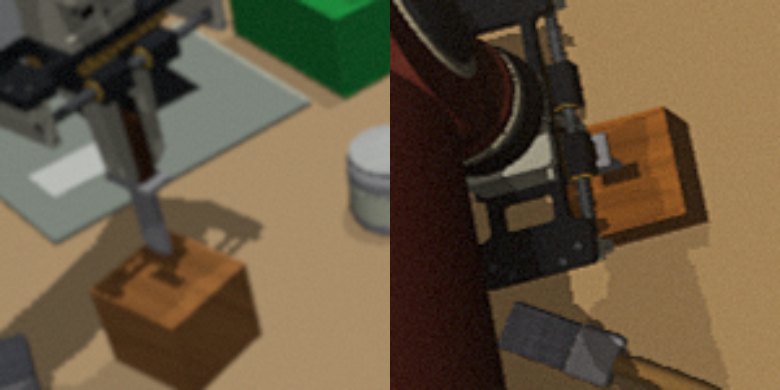

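The gauge is out of the stand and held upright, with the tip at about (165,250) in the side crop. Moving above the round pad and turning towards the slot's yaw.

Emit:
play_rows(
  steps=[
    {"slide": [-0.015, 0.009, 0], "angular": [0, 0, 0.02], "hand": 1},
    {"slide": [-0.045, 0.027, 0], "angular": [0, 0, 0.06], "hand": 1},
    {"slide": [-0.08, 0.049, 0], "angular": [0, 0, 0.1], "hand": 1},
    {"slide": [-0.115, 0.07, 0], "angular": [0, 0, 0.14], "hand": 1},
    {"slide": [-0.15, 0.092, 0], "angular": [0, 0, 0.18], "hand": 1},
    {"slide": [-0.185, 0.113, 0], "angular": [0, 0, 0.22], "hand": 1},
    {"slide": [-0.215, 0.131, 0.005], "angular": [0, 0, 0.245], "hand": 1},
    {"slide": [-0.235, 0.143, 0.02], "angular": [0, 0, 0.262], "hand": 1},
    {"slide": [-0.244, 0.149, 0.035], "angular": [0, 0, 0.262], "hand": 1},
    {"slide": [-0.244, 0.149, 0.045], "angular": [0, 0, 0.262], "hand": 1},
    {"slide": [-0.244, 0.149, 0.045], "angular": [0, 0, 0.262], "hand": 1},
    {"slide": [-0.244, 0.149, 0.045], "angular": [0, 0, 0.262], "hand": 1},
  ],
)

```text
time: 6.95
eef_pos: [0.6468, 0.1276, 0.1651]
tcp_rot: [0.722, 0.692, 0.0, -0.0]
force: [0.4, -0.4, -1.2]
width: 0.173
```

Run:
```python
from h import *
plan((.6465,.1255,.134),-2.5)
S=ctrl.camera("side");T=ctrl.camera("top")
cv2.imwrite("pics/m4s.png",cv2.resize(S["frame"][130:250,260:400],None,fx=5,fy=5,interpolation=cv2.INTER_CUBIC))
cv2.imwrite("pics/m4t.png",cv2.resize(T["frame"][140:260,220:360],None,fx=5,fy=5,interpolation=cv2.INTER_CUBIC))
for n,c in(("S",S),("T",T)):
  for r in ctrl.mark_of("gauge",c)[:2]: print(n,r)
plan((.6465,.1255,.134),-2.5)
```

```text
t 6.95 pos [0.6468 0.1276 0.1651] slide [-0.0021 -0.0002  0.0311] ang [ 0.0003 -0.001   0.0019] F [ 0.45 -0.44 -1.21] w 0.173 tooly -2.39 tz [ 3.e-04  1.e-03 -1.e+00]
S {'location': [316.8, 206.6], 'confidence': 0.96}
t 7.15 pos [0.6472 0.1265 0.1654] slide [-0.0011 -0.0007  0.0314] ang [ 0.0011 -0.0005  0.0004] F [-0.49 -1.05 -1.61] w 0.177 tooly -2.48 tz [ 1.1e-03  4.0e-04 -1.0e+00]
```

View pics/m4s.png

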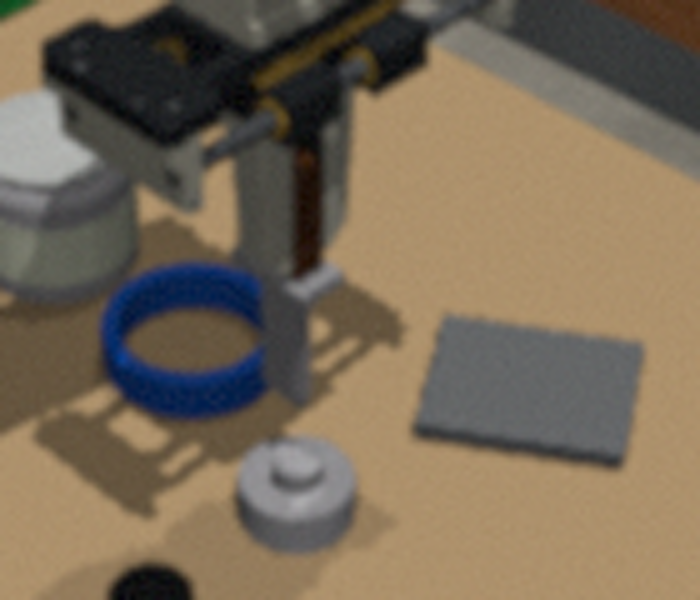

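View pics/m4t.png

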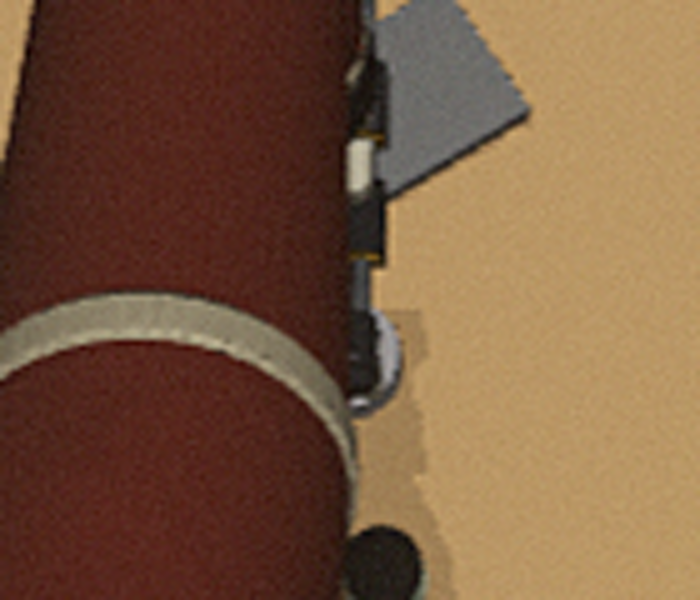

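Side view: tip at about (285,393) in the crop, with the pad straight below at (298,465). The arm blocks the top view. Checking the tip against the kinematics.

Run:
```python
from h import *
S=ctrl.camera("side")
for px in [(316.6,208.2),(316.8,206.6)]: print(onz(S,px,.0705).round(4), onz(S,px,.0725).round(4))
print("pad",onz(S,(260+298/5-.4,130+465/5-.4),.036).round(4), proj(S,(.647,.1265,.0705)))
for i in range(3): ctrl.camera("side"); plan((.6465,.1255,.134))
```

```text
[0.6476 0.1343 0.0705] [0.646  0.1328 0.0725]
[0.6516 0.1375 0.0705] [0.6501 0.136  0.0725]
pad [0.6441 0.1234 0.036 ] [319.02144047 209.99794918]
t 7.25 pos [0.6472 0.1262 0.1651] slide [-0.0008 -0.0007  0.0311] ang [0. 0. 0.] F [ 0.57 -0.11 -1.1 ] w 0.172 tooly -2.5 tz [ 8.e-04  2.e-04 -1.e+00]
t 7.3 pos [0.6472 0.1261 0.165 ] slide [-0.0006 -0.0006  0.031 ] ang [0. 0. 0.] F [-0.31 -1.23 -2.01] w 0.174 tooly -2.51 tz [ 6.e-04  1.e-04 -1.e+00]
t 7.35 pos [0.6471 0.126  0.1649] slide [-0.0006 -0.0006  0.0309] ang [0. 0. 0.] F [-0.05  0.71 -1.36] w 0.17 tooly -2.51 tz [ 3.e-04  0.e+00 -1.e+00]
```

Run:
```python
from h import *
S=ctrl.camera("side")
k=10
im=cv2.resize(S["frame"][165:220,290:350],None,fx=k,fy=k,interpolation=cv2.INTER_CUBIC)
# predicted gauge model outline at TCP measured
p=np.array([.6471,.1261,.165-.0946]); yaw=np.radians(-2.5)
ex=np.array([np.cos(yaw),np.sin(yaw),0]);ey=np.array([-np.sin(yaw),np.cos(yaw),0])
def dr(off,col):
    for (hx,hy,z0,z1) in [(.003,.012,.0,.07),(.012,.022,.07,.076)]:
        for z in (z0,z1):
            q=np.array([(proj(S,p+off+ex*sx*hx+ey*sy*hy+np.array([0,0,z]))-[290,165]+.5)*k for sx,sy in ((1,1),(1,-1),(-1,-1),(-1,1))])
            cv2.polylines(im,[q.astype(int)],True,col,1)
dr(0,(0,0,255)); dr(ey*.006,(0,255,0))
cv2.imwrite("pics/m5.png",im)
```

```text
(no output)
```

View pics/m5.png

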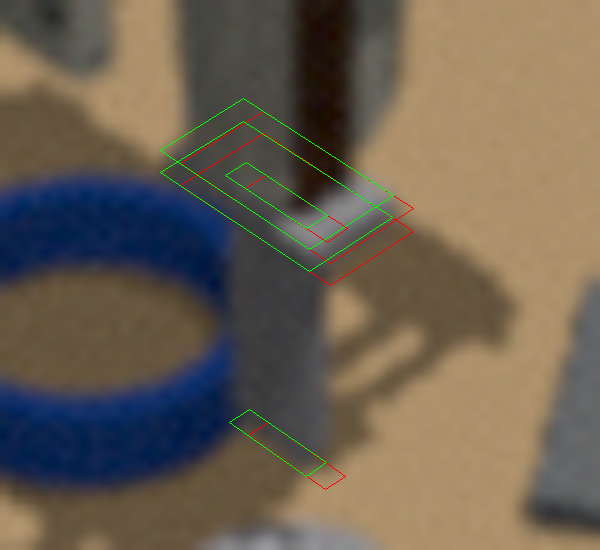

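The model overlay matches with the gauge shifted about +6 mm along its y (green), so it's held about 6 mm off-centre. I'll shift to compensate, go down to just above the pad, and look again.

Emit:
play_rows(
  steps=[
    {"slide": [-0.004, -0.001, 0.008], "angular": [0, 0, 0], "hand": 1},
    {"slide": [-0.007, -0.001, 0.018], "angular": [0, 0, 0], "hand": 1},
    {"slide": [-0.007, -0.001, 0.025], "angular": [0, 0, 0], "hand": 1},
    {"slide": [-0.007, -0.001, 0.025], "angular": [0, 0, 0], "hand": 1},
    {"slide": [-0.007, -0.001, 0.025], "angular": [0, 0, 0], "hand": 1},
  ],
)

```text
time: 8.02
eef_pos: [0.646, 0.1192, 0.1397]
tcp_rot: [0.722, 0.691, 0.0, 0.0]
force: [0.8, -0.1, -1.2]
width: 0.169
```

```bash
cat >> h.py <<'E'
def overlay(S,x0,y0,w,hh,k,p,yawd,offs,extra=[]):
    im=cv2.resize(S["frame"][y0:y0+hh,x0:x0+w],None,fx=k,fy=k,interpolation=cv2.INTER_CUBIC)
    yaw=np.radians(yawd); ex=np.array([np.cos(yaw),np.sin(yaw),0]);ey=np.array([-np.sin(yaw),np.cos(yaw),0])
    P=lambda X:(proj(S,X)-[x0,y0]+.5)*k
    for (ox,oy,oz),col in zip(offs,[(0,0,255),(0,255,0),(255,0,0)]):
        b=np.array(p)+ex*ox+ey*oy+np.array([0,0,oz])
        for (hx,hy,z) in [(.002,.011,0),(.003,.012,.006),(.003,.012,.07),(.012,.022,.07),(.012,.022,.076)]:
            q=np.array([P(b+ex*sx*hx+ey*sy*hy+np.array([0,0,z])) for sx,sy in ((1,1),(1,-1),(-1,-1),(-1,1))])
            cv2.polylines(im,[q.astype(int)],True,col,1)
    for pts,col in extra:
        cv2.polylines(im,[np.array([P(np.array(X)) for X in pts]).astype(int)],True,col,1)
    return im
def circ(c,r): return [(c[0]+r*np.cos(a),c[1]+r*np.sin(a),c[2]) for a in np.linspace(0,6.28,40)]
E
python3 - <<'E'
from h import *
plan((.6465,.1255,.134),-2.5)
S=ctrl.camera("side"); o=ctrl.get_obs()["eef_pos"]
print(o)
im=overlay(S,290,175,60,60,10,np.array(o)-[0,0,.0946],-2.5,[(0,.006,0)],[(circ((.6441,.1234,.036),.012),(255,255,0))])
cv2.imwrite("pics/m6.png",im)
cv2.imwrite("pics/m6r.png",overlay(S,290,175,60,60,10,np.array(o),0,[]))
E
```

```text
t 8.03 pos [0.646  0.1192 0.1397] slide [0.0063 0.0002 0.0057] ang [ 0.0004 -0.0001 -0.0002] F [ 0.8  -0.1  -1.15] w 0.169 tooly -2.51 tz [ 4.e-04  1.e-04 -1.e+00]
[0.64607125 0.11923698 0.13991071]
```

View pics/m6.png

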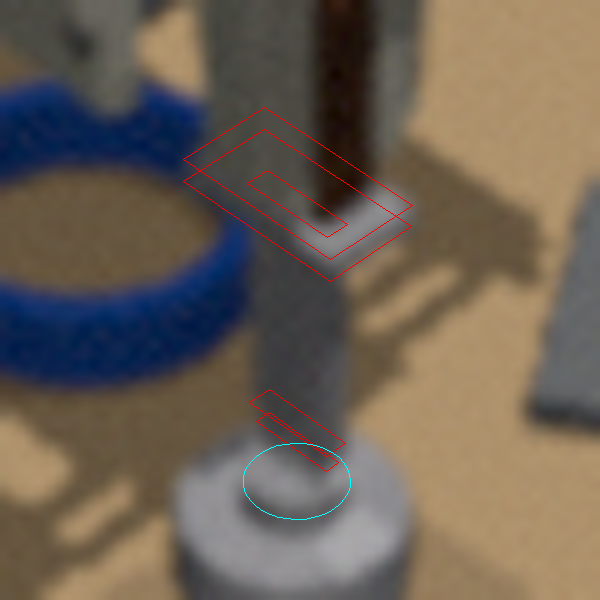

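View pics/m6r.png

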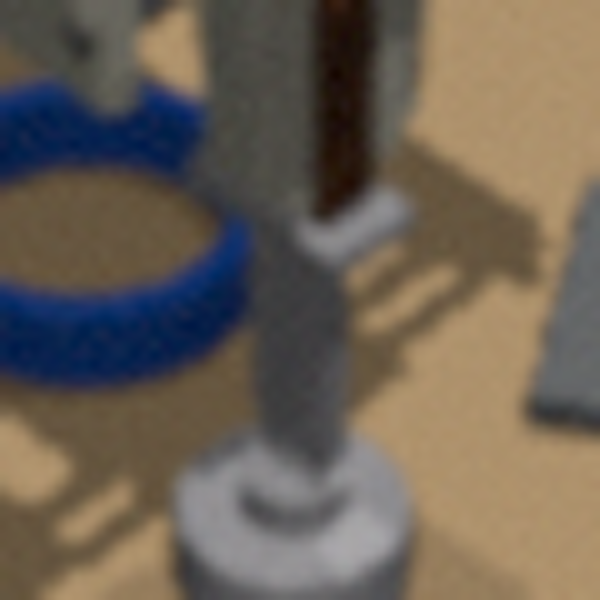

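The tip hangs nearly over the pad's middle: the blade bottom is at about (292,450), the pad at (297,485), and 10 mm of descent is about 38 px. Touching down gently.

Emit:
play_rows(
  steps=[
    {"slide": [0, 0, 0.003], "angular": [0, 0, 0], "hand": 1},
    {"slide": [0, 0, 0.006], "angular": [0, 0, 0], "hand": 1},
    {"slide": [0, 0, 0.008], "angular": [0, 0, 0], "hand": 1},
    {"slide": [0, 0, 0.0095], "angular": [0, 0, 0], "hand": 1},
    {"slide": [0, 0, 0.0105], "angular": [0, 0, 0], "hand": 1},
    {"slide": [0, 0, 0.0105], "angular": [0, 0, 0], "hand": 1},
    {"slide": [0, 0, 0.0105], "angular": [0, 0, 0], "hand": 1},
  ],
)

```text
time: 8.95
eef_pos: [0.6458, 0.119, 0.1293]
tcp_rot: [0.722, 0.691, 0.0, 0.0]
force: [-1.0, -0.2, 0.5]
width: 0.173
```

Run:
```python
from h import *
for i in range(3):
    S=ctrl.camera("side"); plan((.6465,.1255,.134),-2.5)
cv2.imwrite("pics/m7.png",overlay(S,290,175,60,60,10,[0,0,0],0,[]))
```

```text
t 9.0 pos [0.6458 0.1191 0.1293] slide [ 0.0065  0.0004 -0.0047] ang [ 0.0001 -0.     -0.0003] F [-0.79 -0.2  -0.87] w 0.174 tooly -2.52 tz [ 1.e-04  0.e+00 -1.e+00]
t 9.05 pos [0.6458 0.119  0.1293] slide [ 0.0065  0.0004 -0.0047] ang [ 0.0001 -0.     -0.0003] F [-0.42 -0.38  0.64] w 0.173 tooly -2.52 tz [ 1.e-04  0.e+00 -1.e+00]
t 9.1 pos [0.6458 0.119  0.1293] slide [ 0.0065  0.0004 -0.0047] ang [ 0.0001  0.     -0.0003] F [-1.14 -0.9  -0.42] w 0.172 tooly -2.52 tz [ 1.e-04 -0.e+00 -1.e+00]
```

View pics/m7.png

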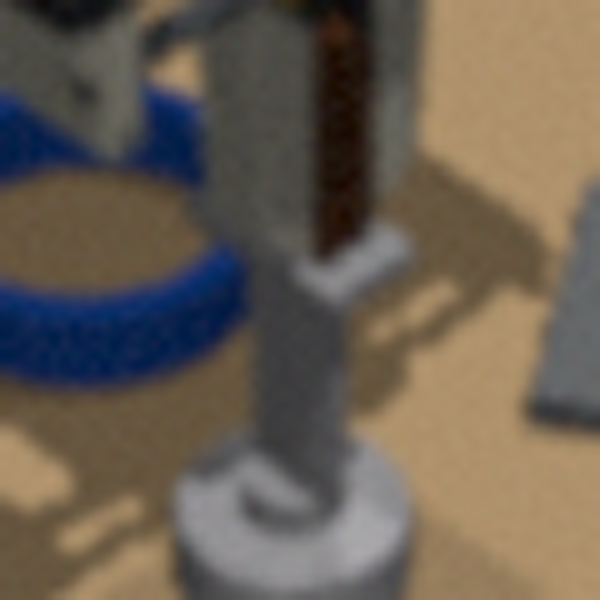

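The blade sits on the pad's middle, with its bottom edge running from (262,465) to (325,503) and the pad centred near (297,485). Force is about 1.2 N; pressing 1.5 mm more and holding.

Emit:
play_rows(
  steps=[
    {"slide": [0, 0, 0.0008], "angular": [0, 0, 0], "hand": 1},
    {"slide": [0, 0, 0.0015], "angular": [0, 0, 0], "hand": 1},
    {"slide": [0, 0, 0.0015], "angular": [0, 0, 0], "hand": 1},
    {"slide": [0, 0, 0.0015], "angular": [0, 0, 0], "hand": 1},
    {"slide": [0, 0, 0.0015], "angular": [0, 0, 0], "hand": 1},
    {"slide": [0, 0, 0.0015], "angular": [0, 0, 0], "hand": 1},
  ],
)

```text
time: 9.85
eef_pos: [0.6459, 0.1191, 0.1277]
tcp_rot: [0.722, 0.691, 0.0, 0.0]
force: [-0.6, 0.3, 2.4]
width: 0.166
```

Run:
```python
from h import *
for i in range(5):
    S=ctrl.camera("side"); plan((.4695,.0975-.007,.21),-2.5)
cv2.imwrite("pics/m8.png",overlay(S,290,175,60,60,10,[0,0,0],0,[]))
```

```text
t 9.9 pos [0.6459 0.119  0.1277] slide [-0.0362 -0.1749 -0.0823] ang [ 0.0002  0.     -0.0004] F [-0.74  1.09  1.96] w 0.171 tooly -2.52 tz [ 2.e-04 -0.e+00 -1.e+00]
t 9.95 pos [0.6459 0.119  0.1277] slide [-0.0363 -0.1749 -0.0823] ang [ 0.0002  0.     -0.0004] F [-0.16 -0.58  1.94] w 0.173 tooly -2.52 tz [ 2.e-04 -0.e+00 -1.e+00]
t 10.0 pos [0.6459 0.119  0.1277] slide [-0.0363 -0.1749 -0.0823] ang [ 0.0002 -0.     -0.0004] F [-0.94 -0.41  1.76] w 0.174 tooly -2.52 tz [ 2.e-04 -0.e+00 -1.e+00]
t 10.05 pos [0.6459 0.1191 0.1277] slide [-0.0363 -0.1749 -0.0823] ang [ 0.0002 -0.     -0.0003] F [0.18 0.24 2.01] w 0.168 tooly -2.52 tz [ 2.e-04  0.e+00 -1.e+00]
t 10.1 pos [0.6459 0.119  0.1277] slide [-0.0363 -0.1749 -0.0824] ang [ 0.0002  0.     -0.0003] F [-0.39  0.47  0.82] w 0.175 tooly -2.52 tz [ 2.e-04 -0.e+00 -1.e+00]
```

View pics/m8.png

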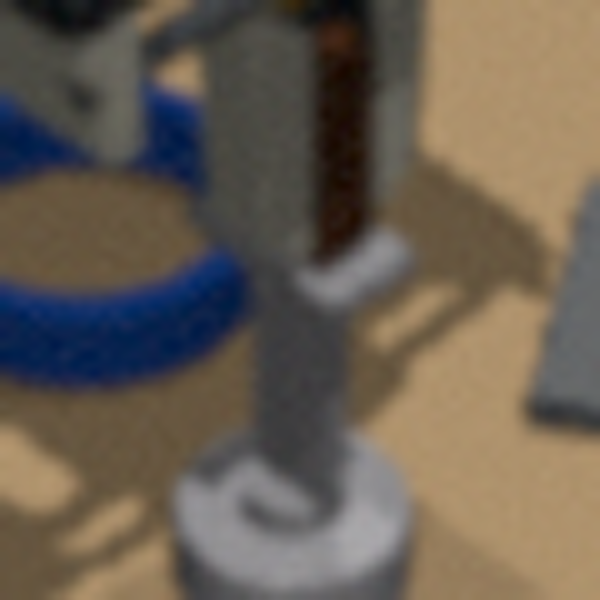

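Run:
```python
from h import *
S=ctrl.camera("side"); S2=dict(S); S2["frame"]=cv2.imread("pics/side0.png")
a=overlay(S2,295,195,50,50,8,[0,0,0],0,[],[(circ((.6459,.1257,.036),.012),(0,0,255)),(circ((.6441,.1234,.036),.012),(255,255,0)),(circ((.6459,.1257,.025),.027),(0,0,255))])
o=ctrl.get_obs()["eef_pos"]
b=overlay(S,295,195,50,50,8,np.array(o)-[0,0,.0946],-2.5,[(0,.006,0),(.001,.0075,.0005)],[(circ((.6459,.1257,.0335),.012),(0,255,255))])
cv2.imwrite("pics/m9.png",np.hstack([a,b])); print(ctrl.get_obs()["time"])
```

```text
10.15
```

View pics/m9.png

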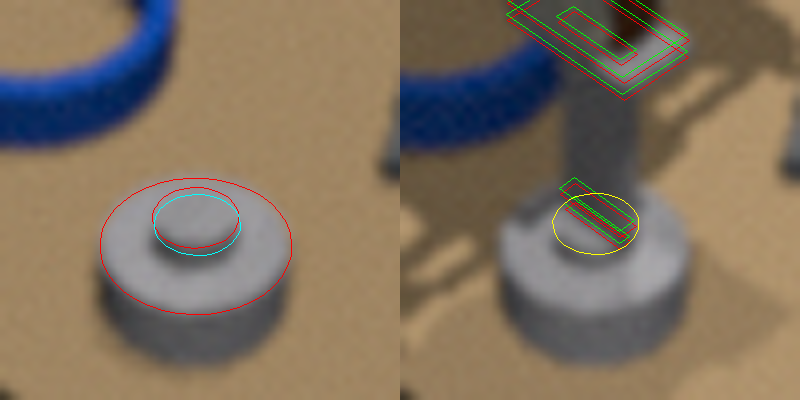

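The red circles, taken from the top-view estimate (0.6459, 0.1257), fit the block and pad in the side view exactly. The tip model lies within about 2 mm of the pad's centre, with about 3.3 N held for over 0.5 s. On to the square pad, lifting over the jar.

Emit:
play_rows(
  steps=[
    {"slide": [0, 0, -0.015], "angular": [0, 0, 0], "hand": 1},
    {"slide": [0, 0, -0.045], "angular": [0, 0, 0], "hand": 1},
    {"slide": [0, 0, -0.075], "angular": [0, 0, 0], "hand": 1},
    {"slide": [-0.002, -0.01, -0.083], "angular": [0, 0, 0], "hand": 1},
    {"slide": [-0.008, -0.04, -0.083], "angular": [0, 0, 0], "hand": 1},
    {"slide": [-0.015, -0.075, -0.083], "angular": [0, 0, 0], "hand": 1},
    {"slide": [-0.022, -0.11, -0.083], "angular": [0, 0, 0], "hand": 1},
    {"slide": [-0.029, -0.145, -0.083], "angular": [0, 0, 0], "hand": 1},
    {"slide": [-0.034, -0.168, -0.083], "angular": [0, 0, 0], "hand": 1},
    {"slide": [-0.0355, -0.1745, -0.075], "angular": [0, 0, 0], "hand": 1},
    {"slide": [-0.0355, -0.1745, -0.05], "angular": [0, 0, 0], "hand": 1},
    {"slide": [-0.0355, -0.1745, -0.025], "angular": [0, 0, 0], "hand": 1},
    {"slide": [-0.0355, -0.1745, -0.012], "angular": [0, 0, 0], "hand": 1},
    {"slide": [-0.0355, -0.1745, -0.01], "angular": [0, 0, 0], "hand": 1},
    {"slide": [-0.0355, -0.1745, -0.01], "angular": [0, 0, 0], "hand": 1},
    {"slide": [-0.0355, -0.1745, -0.01], "angular": [0, 0, 0], "hand": 1},
  ],
)

```text
time: 12.15
eef_pos: [0.4706, 0.0913, 0.1383]
tcp_rot: [0.722, 0.691, 0.001, 0.0]
force: [-0.2, -0.1, -1.8]
width: 0.169
```

Run:
```python
from h import *
plan((.4704,.0915,.128),-2.5)
S=ctrl.camera("side"); S2=dict(S); S2["frame"]=cv2.imread("pics/side0.png")
def sq(c,h,a):
    a=np.radians(a); R=np.array([[np.cos(a),-np.sin(a)],[np.sin(a),np.cos(a)]])
    return [(*(np.array(c[:2])+R@np.array(v)*h),c[2]) for v in ((1,1),(1,-1),(-1,-1),(-1,1))]
c=(.4704,.098)
ex=[(sq((*c,.036),.012,3),(0,255,255)),(sq((*c,.025),.025,3),(0,255,255))]
a=overlay(S2,245,235,50,60,8,[0,0,0],0,[],ex)
o=ctrl.get_obs()["eef_pos"]
b=overlay(S,245,235,50,60,8,np.array(o)-[0,0,.0946],-2.5,[(0,.0065,0)],ex)
cv2.imwrite("pics/m10.png",np.hstack([a,b]))
```

```text
t 12.15 pos [0.4706 0.0913 0.1383] slide [ 0.0002 -0.0002  0.0103] ang [ 0.0017 -0.0005 -0.0004] F [-0.22 -0.1  -1.77] w 0.169 tooly -2.52 tz [ 1.7e-03  4.0e-04 -1.0e+00]
```

View pics/m10.png

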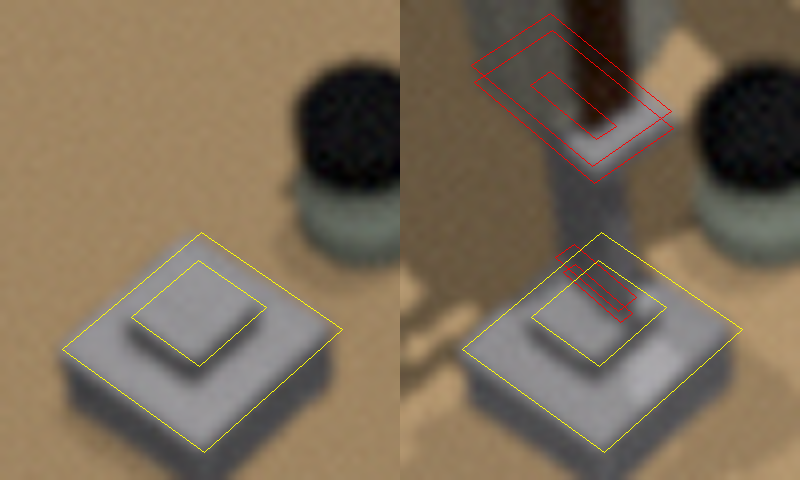

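The square pad's outline matches to about 1 mm, and the tip is above its middle. Touching down to the same height as before (TCP z = 0.1275).

Emit:
play_rows(
  steps=[
    {"slide": [0, 0, 0.003], "angular": [0, 0, 0], "hand": 1},
    {"slide": [0, 0, 0.006], "angular": [0, 0, 0], "hand": 1},
    {"slide": [0, 0, 0.0075], "angular": [0, 0, 0], "hand": 1},
    {"slide": [0, 0, 0.009], "angular": [0, 0, 0], "hand": 1},
    {"slide": [0, 0, 0.01], "angular": [0, 0, 0], "hand": 1},
    {"slide": [0, 0, 0.0105], "angular": [0, 0, 0], "hand": 1},
    {"slide": [0, 0, 0.0105], "angular": [0, 0, 0], "hand": 1},
    {"slide": [0, 0, 0.0105], "angular": [0, 0, 0], "hand": 1},
    {"slide": [0, 0, 0.0105], "angular": [0, 0, 0], "hand": 1},
  ],
)

```text
time: 13.32
eef_pos: [0.4697, 0.0912, 0.1272]
tcp_rot: [0.722, 0.691, -0.0, -0.0]
force: [-1.4, -0.4, 2.3]
width: 0.168
```

Run:
```python
from h import *
for i in range(5):
    S=ctrl.camera("side"); plan((.4704,.0915,.128),-2.5)
cv2.imwrite("pics/m11.png",overlay(S,245,235,50,60,9,[0,0,0],0,[]))
```

```text
t 13.38 pos [0.4697 0.0912 0.1272] slide [ 0.0003  0.0006 -0.0008] ang [-0.0003 -0.     -0.0003] F [-1.46 -0.69  1.9 ] w 0.173 tooly -2.52 tz [-3.e-04  0.e+00 -1.e+00]
t 13.43 pos [0.4697 0.0913 0.1272] slide [ 0.0003  0.0007 -0.0008] ang [-0.0003  0.     -0.0003] F [-1.87 -0.26  2.43] w 0.169 tooly -2.52 tz [-3.e-04 -0.e+00 -1.e+00]
t 13.47 pos [0.4698 0.0912 0.1272] slide [ 0.0003  0.0006 -0.0008] ang [-0.0003  0.     -0.0003] F [-1.8  -0.97  1.98] w 0.17 tooly -2.52 tz [-3.e-04 -0.e+00 -1.e+00]
t 13.53 pos [0.4698 0.0912 0.1272] slide [ 0.0003  0.0006 -0.0008] ang [-0.0003  0.0001 -0.0003] F [-0.63 -0.42  2.46] w 0.17 tooly -2.52 tz [-3.e-04 -0.e+00 -1.e+00]
t 13.57 pos [0.4698 0.0913 0.1271] slide [ 0.0003  0.0006 -0.0009] ang [-0.0003  0.     -0.0003] F [-1.09  0.2   2.78] w 0.17 tooly -2.52 tz [-3.e-04 -0.e+00 -1.e+00]
```

View pics/m11.png

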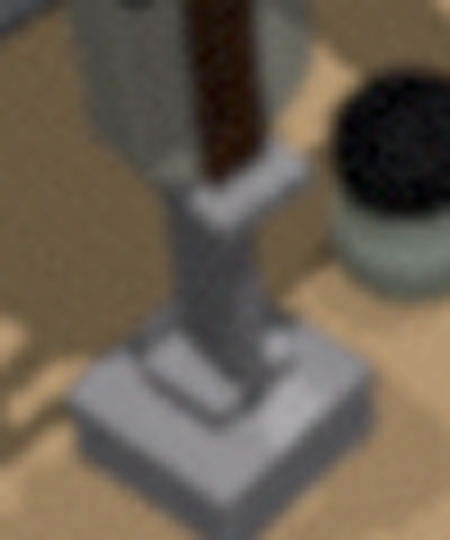

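About 3.7 N on the square pad for over 0.5 s, blade across its middle. Lifting and going above the slot.

Emit:
play_rows(
  steps=[
    {"slide": [0, 0, -0.015], "angular": [0, 0, 0], "hand": 1},
    {"slide": [0, 0, -0.05], "angular": [0, 0, 0], "hand": 1},
    {"slide": [0, 0, -0.09], "angular": [0, 0, 0], "hand": 1},
    {"slide": [0, 0, -0.125], "angular": [0, 0, 0], "hand": 1},
    {"slide": [-0.015, 0.008, -0.138], "angular": [0, 0, 0], "hand": 1},
    {"slide": [-0.05, 0.025, -0.138], "angular": [0, 0, 0], "hand": 1},
    {"slide": [-0.09, 0.046, -0.138], "angular": [0, 0, 0], "hand": 1},
    {"slide": [-0.13, 0.066, -0.138], "angular": [0, 0, 0], "hand": 1},
    {"slide": [-0.17, 0.086, -0.138], "angular": [0, 0, 0], "hand": 1},
    {"slide": [-0.21, 0.107, -0.138], "angular": [0, 0, 0], "hand": 1},
    {"slide": [-0.25, 0.127, -0.138], "angular": [0, 0, 0], "hand": 1},
    {"slide": [-0.285, 0.145, -0.138], "angular": [0, 0, 0], "hand": 1},
    {"slide": [-0.305, 0.155, -0.138], "angular": [0, 0, 0], "hand": 1},
    {"slide": [-0.3145, 0.16, -0.138], "angular": [0, 0, 0], "hand": 1},
    {"slide": [-0.3145, 0.16, -0.138], "angular": [0, 0, 0], "hand": 1},
    {"slide": [-0.3145, 0.16, -0.138], "angular": [0, 0, 0], "hand": 1},
    {"slide": [-0.3145, 0.16, -0.138], "angular": [0, 0, 0], "hand": 1},
  ],
)

```text
time: 15.7
eef_pos: [0.616, -0.2286, 0.2654]
tcp_rot: [0.722, 0.692, 0.0, -0.0]
force: [-0.2, 0.1, -1.1]
width: 0.175
```

Run:
```python
from h import *
plan((.616,-.230,.26),-2.5)
S=ctrl.camera("side");T=ctrl.camera("top")
cv2.imwrite("pics/m12s.png",cv2.resize(S["frame"][190:330,400:540],None,fx=4,fy=4,interpolation=cv2.INTER_CUBIC))
cv2.imwrite("pics/m12t.png",cv2.resize(T["frame"][130:270,390:530],None,fx=4,fy=4,interpolation=cv2.INTER_CUBIC))
for n,c in(("S",S),("T",T)):
  for r in ctrl.mark_of("gauge",c)[:2]+ctrl.mark_of("slot",c)[:1]: print(n,r)
for i in range(3):
    ctrl.camera("side"); plan((.616,-.230,.26),-2.5)
```

```text
t 15.7 pos [ 0.616  -0.2286  0.2654] slide [-0.0014  0.      0.0054] ang [ 0.0003 -0.0007  0.0014] F [-0.15  0.13 -1.14] w 0.175 tooly -2.42 tz [ 3.e-04  7.e-04 -1.e+00]
S {'location': [463.6, 272.6], 'confidence': 0.88}
S {'location': [460.2, 284.8], 'confidence': 0.89}
T {'location': [452.2, 197.9], 'confidence': 0.7}
t 16.05 pos [ 0.6159 -0.2299  0.2652] slide [-0.0001  0.0001  0.0052] ang [ 0.0001  0.     -0.0002] F [ 0.24 -0.42 -0.95] w 0.169 tooly -2.51 tz [ 1.e-04 -0.e+00 -1.e+00]
t 16.1 pos [ 0.6159 -0.2299  0.2652] slide [-0.0001  0.0001  0.0052] ang [ 0.      0.0001 -0.0003] F [-0.04  0.99 -1.91] w 0.175 tooly -2.51 tz [ 0.e+00 -1.e-04 -1.e+00]
t 16.15 pos [ 0.6159 -0.23    0.2652] slide [-0.      0.0001  0.0052] ang [-0.      0.     -0.0003] F [-0.28 -0.4  -1.63] w 0.17 tooly -2.52 tz [-0. -0. -1.]
```

View pics/m12s.png

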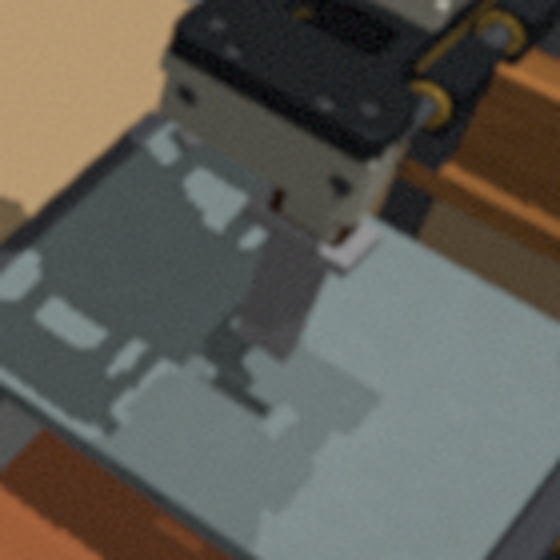

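View pics/m12t.png

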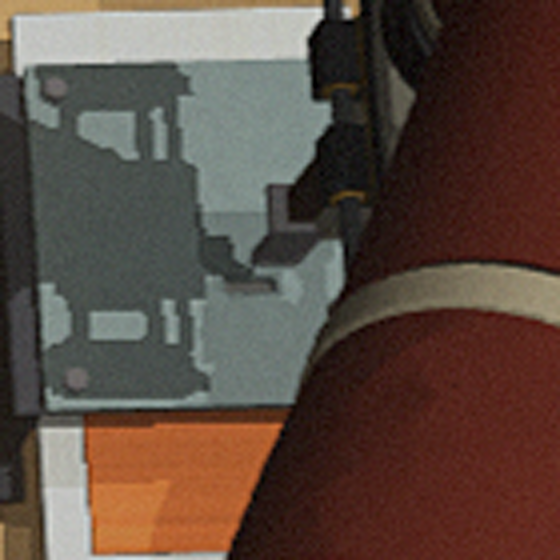

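Both views show the blade just short of the slot: slot at about (250,284) in the top crop, blade bottom around (280,255). Overlaying models of slot, guard and gauge.

```bash
cat >> h.py <<'E'
def rect(c,hx,hy,a,z):
    a=np.radians(a); R=np.array([[np.cos(a),-np.sin(a)],[np.sin(a),np.cos(a)]])
    return [(*(np.array(c[:2])+R@np.array([sx*hx,sy*hy])),z) for sx,sy in ((1,1),(1,-1),(-1,-1),(-1,1))]
def press(sl,a):
    r=np.radians(a); m=np.array(sl)+.03*np.array([np.cos(r),np.sin(r)])
    return [(rect(m,.095,.11,a,.14),(0,255,255)),(rect(sl,.004,.013,a,.14),(0,0,255)),(rect(sl,.007,.016,a,.14),(255,0,255))]
E
python3 - <<'E'
from h import *
S=ctrl.camera("side");T=ctrl.camera("top")
S0=dict(S);S0["frame"]=cv2.imread("pics/side0.png");T0=dict(T);T0["frame"]=cv2.imread("pics/top0.png")
e=press((.616,-.2235),-2.5)
cv2.imwrite("pics/g1.png",overlay(T0,380,130,150,120,5,[0,0,0],0,[],e))
cv2.imwrite("pics/g2.png",overlay(S0,365,210,200,190,4,[0,0,0],0,[],e)[:,:800])
print(ctrl.get_obs()["time"])
E
```

```text
16.25
```

View pics/g1.png

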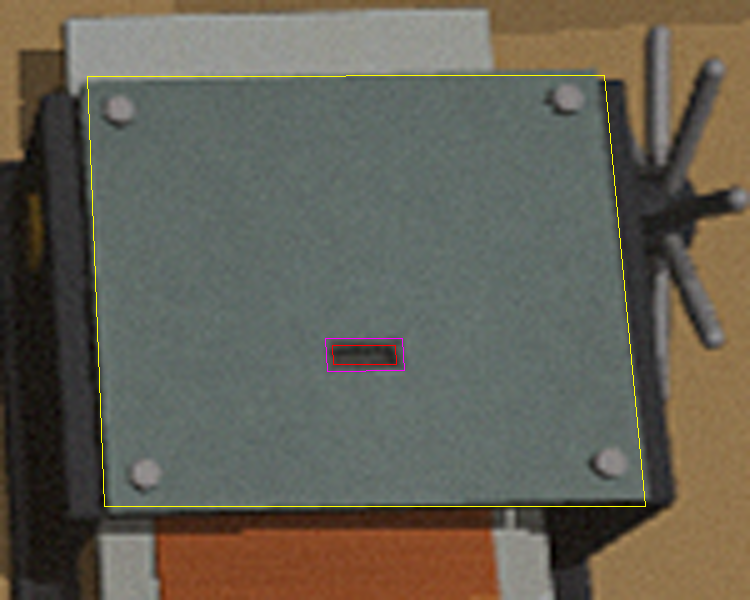

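View pics/g2.png

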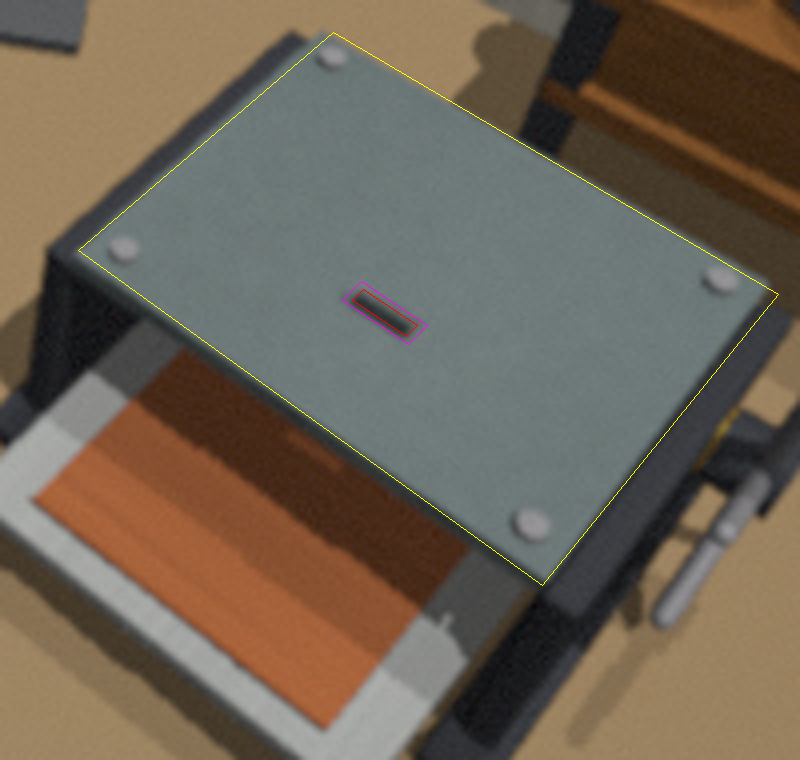

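The guard and slot model fits both views to about 1 mm; the yaw looks closer to −1.5°. Now overlay the gauge.

Run:
```python
from h import *
S=ctrl.camera("side");T=ctrl.camera("top"); o=np.array(ctrl.get_obs()["eef_pos"]);print(o)
e=press((.616,-.2235),-1.5)[1:]
p=o-[0,0,.0944]
cv2.imwrite("pics/g3.png",overlay(T,440,170,45,40,15,p,-2.5,[(0,.0065,0)],e))
cv2.imwrite("pics/g4.png",overlay(S,440,235,60,60,10,p,-2.5,[(0,.0065,0)],e))
```

```text
[ 0.61589623 -0.23003534  0.265124  ]
```

View pics/g3.png

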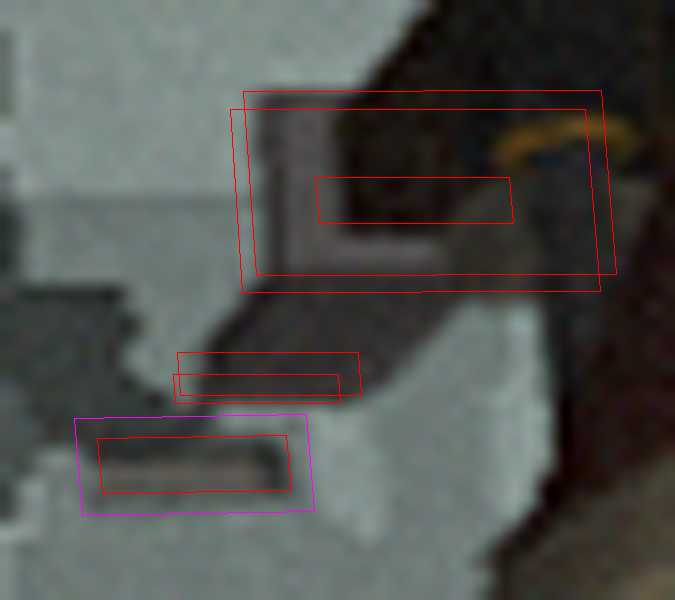

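View pics/g4.png

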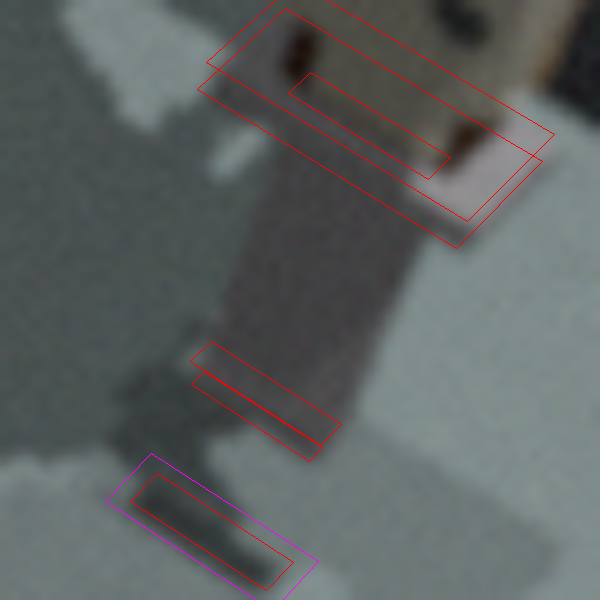

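The top view suggests the gauge's offset is about 4 mm rather than 6.5 mm. Lower the tip to about 5 mm above the guard, where parallax is small, correct the yaw, and look again.

Emit:
play_rows(
  steps=[
    {"slide": [0, 0, 0.008], "angular": [0, 0, -0.017], "hand": 1},
    {"slide": [0, 0, 0.016], "angular": [0, 0, -0.017], "hand": 1},
    {"slide": [0, 0, 0.02], "angular": [0, 0, -0.017], "hand": 1},
    {"slide": [0, 0, 0.021], "angular": [0, 0, -0.017], "hand": 1},
    {"slide": [0, 0, 0.021], "angular": [0, 0, -0.017], "hand": 1},
    {"slide": [0, 0, 0.021], "angular": [0, 0, -0.017], "hand": 1},
  ],
)

```text
time: 17.1
eef_pos: [0.6161, -0.2301, 0.2445]
tcp_rot: [0.717, 0.697, 0.0, 0.0]
force: [-0.6, 0.5, -2.4]
width: 0.175
```

Run:
```python
from h import *
plan((.616,-.2285,.24),-1.5)
FS=[];FT=[]
for i in range(4):
    S=ctrl.camera("side");T=ctrl.camera("top"); FS.append(S["frame"].astype(float));FT.append(T["frame"].astype(float))
S["frame"]=np.mean(FS,0).astype(np.uint8);T["frame"]=np.mean(FT,0).astype(np.uint8)
cv2.imwrite("pics/avS.png",S["frame"]);cv2.imwrite("pics/avT.png",T["frame"])
plan((.616,-.2285,.24),-1.5)
o=np.array(ctrl.get_obs()["eef_pos"]);print(o)
e=press((.616,-.2235),-1.5)[1:]
p=o-[0,0,.0944]
cv2.imwrite("pics/g5.png",overlay(T,440,170,45,40,15,p,-1.5,[(0,.0045,0)],e))
cv2.imwrite("pics/g6.png",overlay(S,435,235,60,60,10,p,-1.5,[(0,.0045,0)],e))
cv2.imwrite("pics/g5r.png",overlay(T,440,170,45,40,15,p,-1.5,[],[]))
cv2.imwrite("pics/g6r.png",overlay(S,435,235,60,60,10,p,-1.5,[],[]))
```

```text
t 17.1 pos [ 0.6161 -0.2301  0.2445] slide [ 0.0016 -0.0001  0.0045] ang [ 0.0006  0.0003 -0.0008] F [-0.57  0.48 -2.35] w 0.175 tooly -1.55 tz [ 6.e-04 -3.e-04 -1.e+00]
t 17.5 pos [ 0.6159 -0.23    0.2442] slide [0.0015 0.     0.0042] ang [ 0.0001  0.     -0.0008] F [-0.18  0.07 -0.81] w 0.169 tooly -1.55 tz [ 1.e-04 -0.e+00 -1.e+00]
[ 0.61592592 -0.23001653  0.24418818]
```

View pics/g5.png

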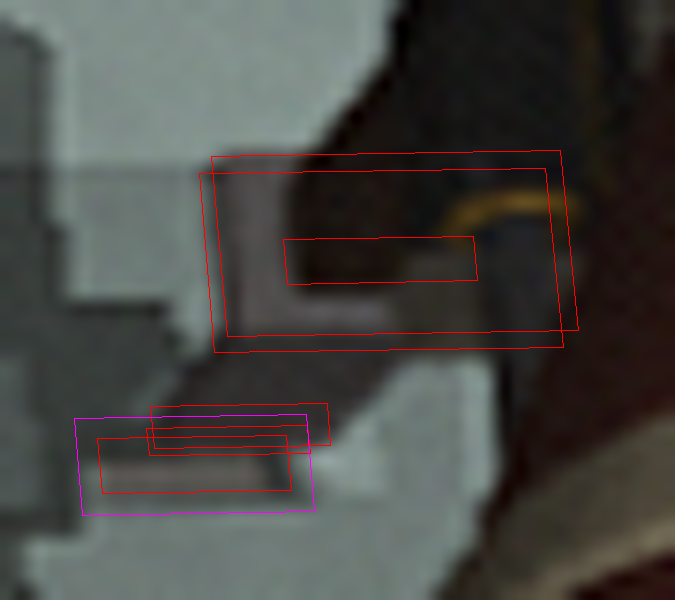

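View pics/g6.png

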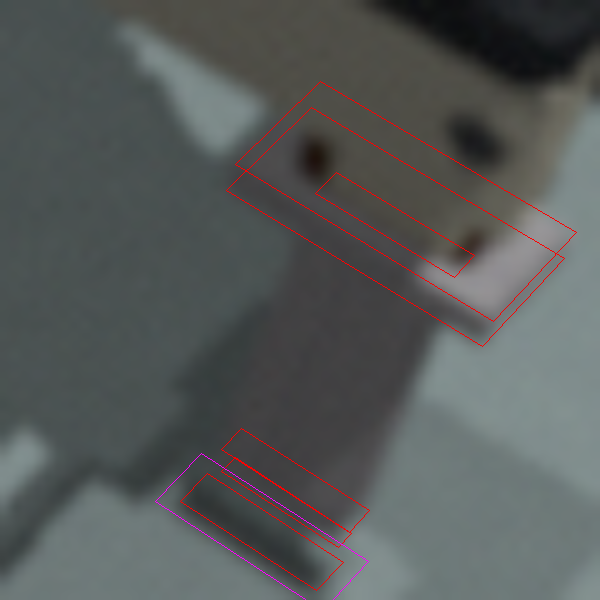

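View pics/g5r.png

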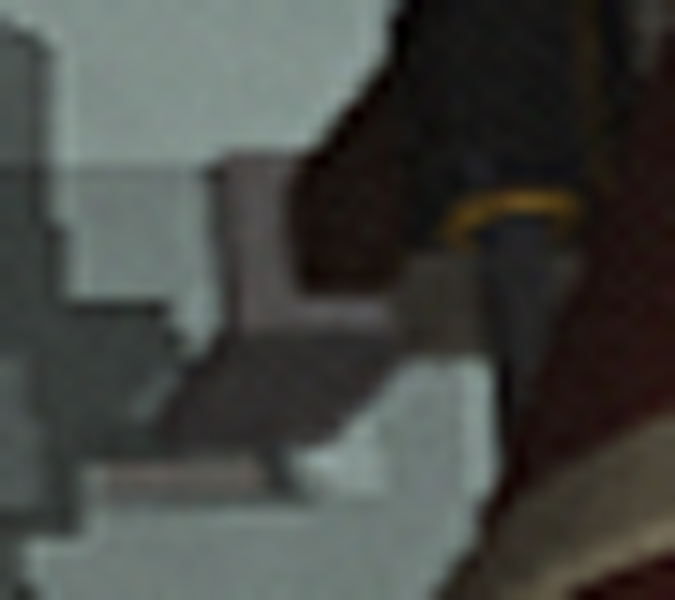

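View pics/g6r.png

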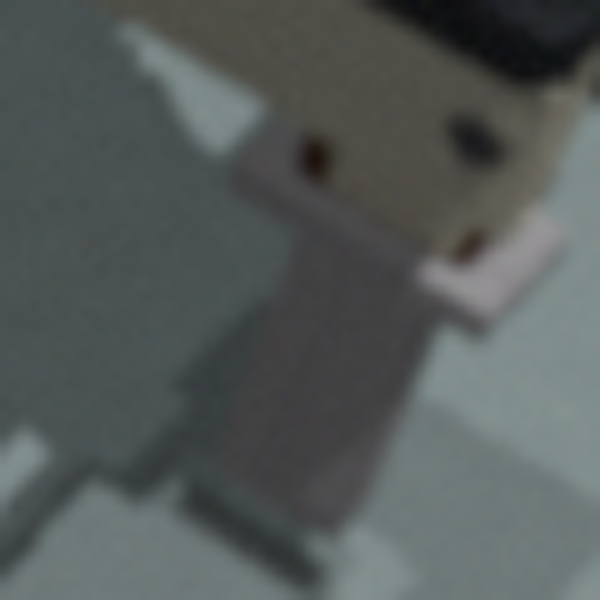

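Run:
```python
from h import *
from scipy.optimize import least_squares
S=ctrl.camera("side");T=ctrl.camera("top")
b=np.array([.616,-.225,.15])
for n,c in(("S",S),("T",T)):
    J=np.stack([(proj(c,b+d)-proj(c,b)) for d in np.eye(3)*.001],1); print(n,"px/mm\n",J.round(2))
yaw=np.radians(-1.5); ex=np.array([np.cos(yaw),np.sin(yaw),0]);ey=np.array([-np.sin(yaw),np.cos(yaw),0])
def P(c,g,x,y,z): return proj(c,np.array(g)+ex*x+ey*y+np.array([0,0,z]))
# clicked shoulder corners
top=[((240,335),(-.012,.022,.076)),((220,153),(.012,.022,.076))]
top=[(np.array([440,170])+np.array(p)/15-.5,q) for p,q in top]
sid=[((232,178),(-.012,.022,.07)),((485,338),(-.012,-.022,.07)),((488,312),(-.012,-.022,.076)),((568,223),(.012,-.022,.076))]
sid=[(np.array([435,235])+np.array(p)/10-.5,q) for p,q in sid]
z=.2442-.0944
for nm,sets in (("top",[(T,top)]),("side",[(S,sid)])):
    f=lambda v: np.concatenate([P(c,(v[0],v[1],z),*q)-p for c,l in sets for p,q in l])
    r=least_squares(f,[.616,-.2255]); print(nm,r.x.round(4),r.fun.round(2))
f=lambda v: np.concatenate([P(c,v,*q)-p for c,l in [(T,top),(S,sid)] for p,q in l])
r=least_squares(f,[.616,-.2255,z]); print("both",r.x.round(4),r.fun.round(2), z)
```

```text
S px/mm
 [[ 0.32 -0.54  0.14]
 [-0.36 -0.33 -0.37]]
T px/mm
 [[-0.05 -0.49  0.13]
 [-0.46  0.02 -0.16]]
top [ 0.6163 -0.2268] [-0.14 -0.06  0.14  0.06]
side [ 0.6177 -0.2244] [-0.61  0.28 -0.42 -0.16  0.36 -0.12  0.65 -0.02]
both [ 0.6147 -0.2253  0.1531] [-0.4   0.18 -0.12  0.26 -0.62  0.21 -0.27 -0.13  0.52 -0.11  0.86 -0.07] 0.1498
```

Least squares gives the tip at about (0.616, −0.2256) and the slot at (0.616, −0.2236). Shift +2 mm in y, then go down slowly through the mouth while watching force.

Emit:
play_rows(
  steps=[
    {"slide": [0.001, 0, 0], "angular": [0, 0, 0], "hand": 1},
    {"slide": [0.002, 0, 0.003], "angular": [0, 0, 0], "hand": 1},
    {"slide": [0.002, 0, 0.006], "angular": [0, 0, 0], "hand": 1},
    {"slide": [0.002, 0, 0.008], "angular": [0, 0, 0], "hand": 1},
    {"slide": [0.002, 0, 0.009], "angular": [0, 0, 0], "hand": 1},
    {"slide": [0.002, 0, 0.01], "angular": [0, 0, 0], "hand": 1},
    {"slide": [0.002, 0, 0.011], "angular": [0, 0, 0], "hand": 1},
    {"slide": [0.002, 0, 0.011], "angular": [0, 0, 0], "hand": 1},
    {"slide": [0.002, 0, 0.011], "angular": [0, 0, 0], "hand": 1},
  ],
)

```text
time: 18.73
eef_pos: [0.616, -0.228, 0.2332]
tcp_rot: [0.717, 0.698, -0.0, 0.0]
force: [0.4, -0.0, -1.4]
width: 0.169
```

```bash
cat >> h.py <<'E'
def look(tag,n=5):
    FS=[];FT=[];F=[]
    for i in range(n):
        S=ctrl.camera("side");F.append(ctrl.get_obs()["force"]);T=ctrl.camera("top");F.append(ctrl.get_obs()["force"]); FS.append(S["frame"].astype(float));FT.append(T["frame"].astype(float))
    S["frame"]=np.mean(FS,0).astype(np.uint8);T["frame"]=np.mean(FT,0).astype(np.uint8)
    o=ctrl.get_obs(); print("t",o["time"],"pos",np.round(o["eef_pos"],4),"F",np.mean(F,0).round(2),"sd",np.std(F,0).round(2),"M",np.round(o["ft_torque"],3),"w",o["width"])
    a=overlay(T,440,170,45,40,8,[0,0,0],0,[],[]); b=overlay(S,435,235,60,60,7,[0,0,0],0,[],[])
    h=max(a.shape[0],b.shape[0]); a=cv2.copyMakeBorder(a,0,h-a.shape[0],0,0,0); b=cv2.copyMakeBorder(b,0,h-b.shape[0],0,0,0)
    cv2.imwrite(f"pics/{tag}.png",np.hstack([a,b]))
    return S,T
E
python3 -c "
from h import *
look('k1')"
```

```text
t 19.225 pos [ 0.616  -0.228   0.2331] F [ 0.16  0.11 -1.45] sd [0.3  0.46 0.53] M [-0.036  0.05   0.065] w 0.1724135932820411
```

View pics/k1.png

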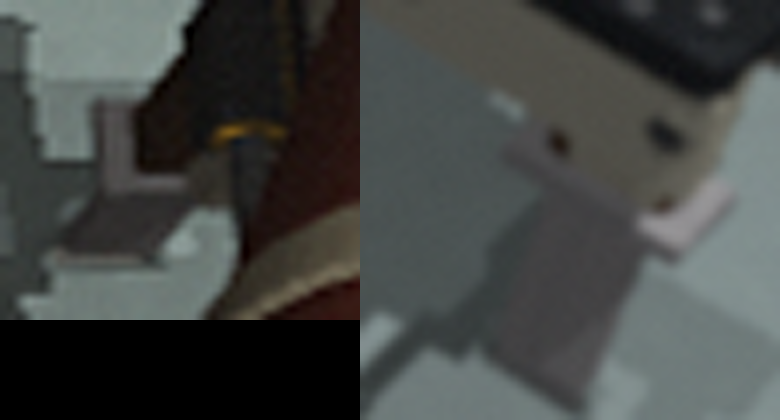

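The blade now covers the slot, at (100,250) on the left and (540,390) on the right. Force is weight only. Going deeper in small steps.

Emit:
play_rows(
  steps=[
    {"slide": [0, 0, 0.001], "angular": [0, 0, 0], "hand": 1},
    {"slide": [0, 0, 0.002], "angular": [0, 0, 0], "hand": 1},
    {"slide": [0, 0, 0.003], "angular": [0, 0, 0], "hand": 1},
    {"slide": [0, 0, 0.004], "angular": [0, 0, 0], "hand": 1},
    {"slide": [0, 0, 0.004], "angular": [0, 0, 0], "hand": 1},
  ],
)

```text
time: 19.85
eef_pos: [0.6159, -0.228, 0.229]
tcp_rot: [0.717, 0.698, -0.0, -0.0]
force: [-0.4, 0.4, -1.2]
width: 0.172
```

```bash
python3 -c "
from h import *
look('k2',3)"
```

```text
t 20.15 pos [ 0.616  -0.228   0.2292] F [-0.43  0.1  -1.83] sd [0.45 0.19 0.6 ] M [-0.045  0.011 -0.054] w 0.17281259556912876
```

View pics/k2.png

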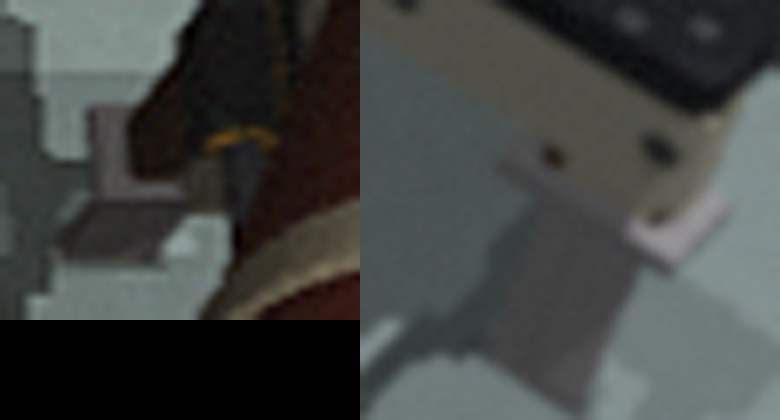

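The tip is about 5 mm into the mouth with no reaction. Continuing.

Emit:
play_rows(
  steps=[
    {"slide": [0, 0, 0.001], "angular": [0, 0, 0], "hand": 1},
    {"slide": [0, 0, 0.002], "angular": [0, 0, 0], "hand": 1},
    {"slide": [0, 0, 0.003], "angular": [0, 0, 0], "hand": 1},
    {"slide": [0, 0, 0.004], "angular": [0, 0, 0], "hand": 1},
    {"slide": [0, 0, 0.004], "angular": [0, 0, 0], "hand": 1},
  ],
)

```text
time: 20.78
eef_pos: [0.6159, -0.2279, 0.225]
tcp_rot: [0.717, 0.698, -0.0, -0.0]
force: [-0.9, -0.3, -2.2]
width: 0.171
```

```bash
python3 -c "
from h import *
look('k3',3)"
```

```text
t 21.075 pos [ 0.616  -0.228   0.2252] F [-0.23 -0.11 -1.83] sd [0.34 0.42 0.31] M [-0.097  0.057  0.033] w 0.17078818794812878
```

View pics/k3.png

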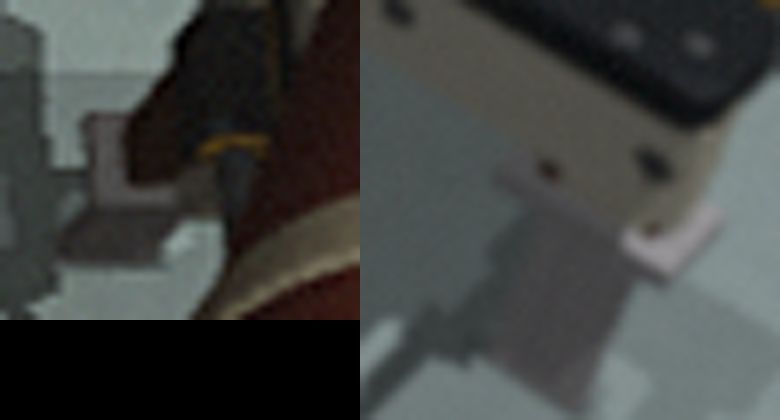

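The tip is about 9 mm below the guard face and the blade is visibly going in, still free. Continuing.

Emit:
play_rows(
  steps=[
    {"slide": [0, 0, 0.0015], "angular": [0, 0, 0], "hand": 1},
    {"slide": [0, 0, 0.003], "angular": [0, 0, 0], "hand": 1},
    {"slide": [0, 0, 0.0045], "angular": [0, 0, 0], "hand": 1},
    {"slide": [0, 0, 0.006], "angular": [0, 0, 0], "hand": 1},
    {"slide": [0, 0, 0.0075], "angular": [0, 0, 0], "hand": 1},
    {"slide": [0, 0, 0.009], "angular": [0, 0, 0], "hand": 1},
    {"slide": [0, 0, 0.009], "angular": [0, 0, 0], "hand": 1},
  ],
)

```text
time: 21.95
eef_pos: [0.6159, -0.2279, 0.216]
tcp_rot: [0.717, 0.698, -0.0, -0.0]
force: [-0.0, -0.3, -2.1]
width: 0.176
```

```bash
python3 -c "
from h import *
look('k4',3)"
```

```text
t 22.25 pos [ 0.616  -0.228   0.2163] F [ 0.05  0.02 -1.77] sd [0.32 0.31 0.5 ] M [-0.069  0.095 -0.003] w 0.17536975344593767
```

View pics/k4.png

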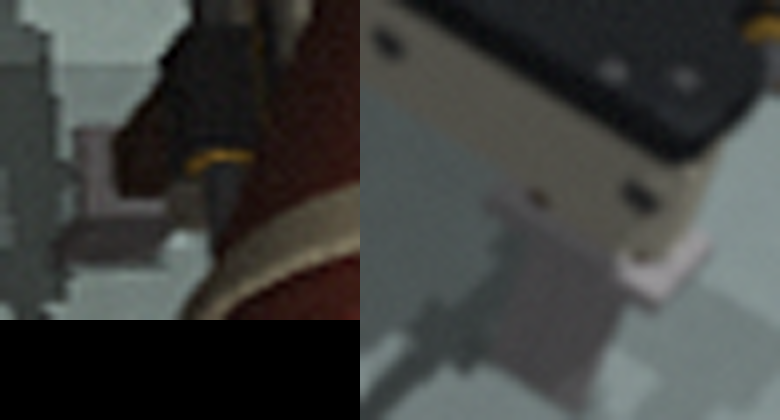

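The visible blade keeps getting shorter (tip about 18 mm down) and the force is still just the weight. Going to about 35 mm depth.

Emit:
play_rows(
  steps=[
    {"slide": [0, 0, 0.002], "angular": [0, 0, 0], "hand": 1},
    {"slide": [0, 0, 0.004], "angular": [0, 0, 0], "hand": 1},
    {"slide": [0, 0, 0.006], "angular": [0, 0, 0], "hand": 1},
    {"slide": [0, 0, 0.008], "angular": [0, 0, 0], "hand": 1},
    {"slide": [0, 0, 0.01], "angular": [0, 0, 0], "hand": 1},
    {"slide": [0, 0, 0.012], "angular": [0, 0, 0], "hand": 1},
    {"slide": [0, 0, 0.014], "angular": [0, 0, 0], "hand": 1},
    {"slide": [0, 0, 0.016], "angular": [0, 0, 0], "hand": 1},
    {"slide": [0, 0, 0.017], "angular": [0, 0, 0], "hand": 1},
    {"slide": [0, 0, 0.017], "angular": [0, 0, 0], "hand": 1},
    {"slide": [0, 0, 0.017], "angular": [0, 0, 0], "hand": 1},
  ],
)

```text
time: 23.62
eef_pos: [0.616, -0.228, 0.1992]
tcp_rot: [0.717, 0.698, -0.0, 0.0]
force: [1.1, 0.1, -1.5]
width: 0.173
```

Run:
```python
from h import *
S,T=look('k5',5)
o=np.array(ctrl.get_obs()["eef_pos"])
cv2.imwrite("pics/k5m.png",overlay(S,435,235,60,60,10,o-[0,0,.0944],-1.5,[(0,.0045,0)],press((.616,-.2235),-1.5)[1:]))
```

```text
t 24.125 pos [ 0.616  -0.228   0.1992] F [-0.12 -0.01 -1.45] sd [0.33 0.45 0.59] M [-0.083  0.096 -0.012] w 0.17055849010743382
```

View pics/k5.png

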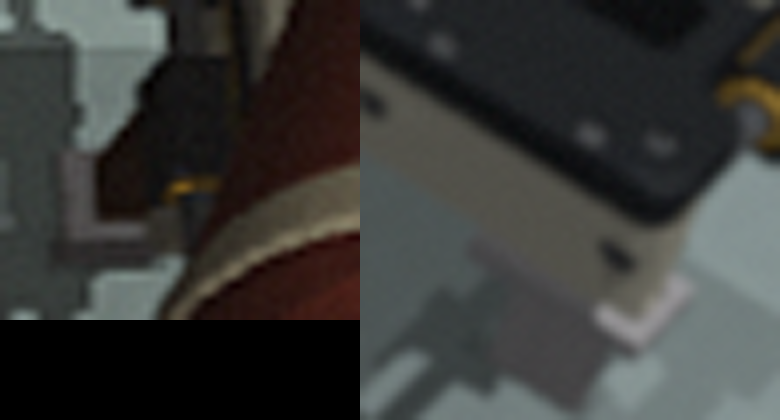

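View pics/k5m.png

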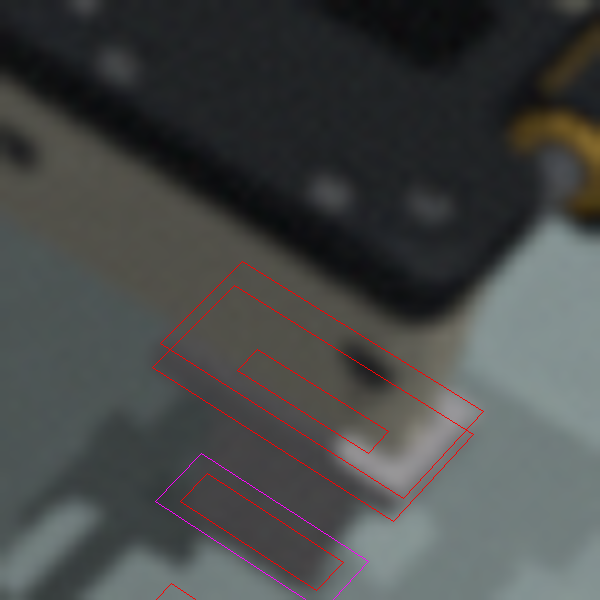

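The blade enters the slot's mouth cleanly and the shoulder is about 35 mm above the guard. Lateral force is about 0 and vertical is just the weight, so it hangs free. Handing in.

Run:
```python
from h import *
o=ctrl.get_obs(); print(o["time"],np.abs(o["joint_velocities"]).max(),o["eef_pos"],o["width"])
print(ctrl.sign_off())
```

```text
24.125 0.0021903559117450295 [ 0.61597344 -0.22799854  0.19918447] 0.17055849010743382
the job is handed in; nothing more can be done
None
```

I took the gauge out of its stand and touched it on the round pad, then the square pad. I then lowered it through the guard slot and handed in with it still held upright and still, at 24.1 s on the robot's clock. The hand-in gave no verdict.

- **Pad touches:** about 3.3 N on the round pad and 3.7 N on the square pad, each held for more than 0.5 s. In the side view the tip was within about 2 mm of each pad's middle.
- **In the slot:** the tip is about 35 mm below the guard's top face. The sideways force is about 0 and the downward force about 1.5 N, which is just the gauge's weight. The grip was holding, and I felt no contact at any point on the way down.
- **Checks that disagreed:** the gauge is held off-centre along its width. The side view at the pads put this at 6–7 mm, but the slot views gave 3–6 mm. The cameras also placed the tip about 3 mm higher than the arm's own reading, roughly in line with the 2 mm camera calibration. I used about 4.4 mm for the slot.
- **Not checked:** I didn't measure the other things on the table at the end. The carrying height cleared them.

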